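# Pack the toiletry bottles into the travel case

## Robot

A 7-joint arm with a two-finger parallel gripper is mounted at the origin on the work surface. World frame = base frame: x ahead of the robot, y to its left, z up, the work surface at z = 0. Lengths are in m, angles in rad, forces in N, time in s.
With the tool pointing down it reaches from about 0.4 to 0.85 m from the base axis. Payload 4.5 kg.
Tool frame: the origin (TCP) lies midway between the tips of the shut fingers; the grasp point (between the pads) lies 19 mm behind it; z points along the fingers, y is the line along which they close (so a half turn about z gives the same grasp; the last joint's range is limited). The gripper opens to 88 mm and grips with 3 to 60 N. Pads are 18 mm wide; open, the fingers measure 123 mm over their backs; the gripper's body (75 mm by 187 mm) begins 45 mm behind the grasp point.
Start: joints at [1.295, 0.689, -0.195, 1.565, 0.157, 0.902, -0.215], TCP at [0.191, -0.595, 0.239] pointing down, gripper open.
Joint ranges: [-3.01, 3.01], [-0.46, 2.08], [-1.47, 1.51], [0.13, 2.56], [-1, 4.14], [0.04, 2.09], [-2.66, 2.66]. Speed limits (rad/s): [2.57, 2.57, 3.14, 3.14, 3.14, 3.14, 3.14].

## Interface

Orientations are given as a unit quaternion [x, y, z, w].
In Python, from plant import r gives the robot as it stands.
- The arm moves only by the tool carry_out, never from a script. Its argument "plan" is a list of rows, each an object with "rot": the turn, a rotation vector about the tool's x, y, z in rad, a list of three; "xyz": the shift along the tool's x, y, z in m, a list of three; "grip": the closure in counts, from 0 (fully open) to 255 (shut). In form: [{"rot": [wx, wy, wz], "xyz": [dx, dy, dz], "grip": grip}, ...]. A call has 1 to 8 rows; each row is the pose to reach, as a shift and turn from the pose commanded when the call began, along the tool's axes at that moment; what a row does not reach only later rows make up. A row lasts 1/12 s, in which the tool goes at most 41.7 mm and 7.16 degrees, less where a joint would pass 70% of its speed; a pose out of reach is approached as far as the arm can. A call with a gripper value outside its range is refused whole. The fingers move at their own pace and stop on an object; "squeeze" is the grip in N (left out, the last holds). Time passes only in rows, so rows that repeat a pose let the fingers close. It gives the time, the measured TCP pose, the force, the opening and the grip force at its end, in the units of the state.
- r.get_state(): the state, without advancing time (a new reading comes with each control period).
- r.snapshot(name): name is "scene" or "top"; returns the picture (480x640x3 uint8, red, green, blue); there is no depth.
- r.camera_params(name): a dict with "fx", "fy", "cx", "cy" (pixels), "position" and "attitude" of the camera in the world. Camera axes: x right, y down, z forward; pixel columns grow to the right and rows downward; lengths in m; the calibration is good to about 2 mm. A picture is of the moment at which its call begins. camera_params takes no time and is no camera call.
- r.finish_job(): hands the job in; it is judged then, once.
The state is a dict: "clock": time; "q": joint angles; "qd": joint speeds; "joint_torque": joint torques, N m; "tool_pos": TCP position; "eef_rot": TCP orientation; "contact_force": force on the tool from outside, world axes, zero at the start; "moment": the same for the moment, N m; "opening": opening from 0.0 (shut) to 1.0 (fully open); "finger_force": force on a finger pad.
Only numpy, scipy, OpenCV 4.12 (cv2) and the standard library are available. Lean on these libraries where they do the work, as an engineer would, in place of code of your own. Each camera call takes 0.05 s, during which the arm holds its last target. There are 200 camera calls.

## Task

Pack the toiletry case for a trip: move the glasses case and the hairbrush off its closed lid and lay them flat in the wooden tray, then open the lid, lay every tall amber bottle on its side in a cradle of its own inside the case, and shut the lid fully. Set the bottles down gently, don't drop them, and leave everything else where it stands.

Things in the scene. Friction and masses are not known exactly. Their poses are not given: they have to be found in the camera images.
- case: Grey hard-shell toiletry case, fixed, 176 (x) x 238 (y) mm, 73 mm high when shut. Origin: centre of its underside; x points from its front (robot side) to its hinge side, z up. Lower shell: side walls 5 mm, end walls 9 mm thick, rims 37 mm above the table, 6 mm floor. Inside, three cradles lie side by side, each running along x; between their two saddle bars the space is free down to the floor.
- cradle0 (a point): Centre of a V-shaped cradle: where the middle of a bottle lying in it comes to be, 42 mm above the table, the bottle's axis along the case's x, cap to either end; 9 mm of play each way before the end walls. Two black 12 mm thick saddle bars, 34 mm in front of and behind this point, have 45-degree notches with tops 38 mm above the table. Cradles are 67 mm apart (y = -67, 0, 67 mm).
- cradle1 (a point): Centre of a V-shaped cradle: where the middle of a bottle lying in it comes to be, 42 mm above the table, the bottle's axis along the case's x, cap to either end; 9 mm of play each way before the end walls. Two black 12 mm thick saddle bars, 34 mm in front of and behind this point, have 45-degree notches with tops 38 mm above the table. Cradles are 67 mm apart (y = -67, 0, 67 mm).
- cradle2 (a point): Centre of a V-shaped cradle: where the middle of a bottle lying in it comes to be, 42 mm above the table, the bottle's axis along the case's x, cap to either end; 9 mm of play each way before the end walls. Two black 12 mm thick saddle bars, 34 mm in front of and behind this point, have 45-degree notches with tops 38 mm above the table. Cradles are 67 mm apart (y = -67, 0, 67 mm).
- case_lid (a joint): Lid of the case, hinged on the upper back edge of the lower shell: 0 = shut, 1.75 rad = fully open (a little past upright, leaning away from the robot). Stiff friction hinge (0.5 N m): the lid stays at any angle and must be led or pushed all the way down. A shell 35 mm deep with thin walls, its flat top 73 mm above the table when shut.
- lid_hinge (a point): Middle of the hinge axis, 38 mm above the table and 88 mm behind the case's centre; the axis runs along the case's y.
- lid_handle (a point): Middle of the lid's handle: a straight round black bar, 10 mm thick, 80 mm long along the case's y, on a post at each end, its axis 38 mm off the lid's top, 162 mm in front of the hinge axis (14 mm inside the lid's front edge) and 73 mm above it when shut. Turns with the lid; its axes are the lid's (the case's when shut).
- valet: Low wooden valet tray with a cork floor, fixed, 210 x 210 mm, rim 18 mm high and 7 mm thick, floor 7 mm above the table. Origin: centre of its underside. Left or right of the case; empty at the start.
- marble_tray: Flat marble slab, fixed, 200 (x) x 190 (y) x 8 mm, on the other side of the case from the wooden tray; the bottles stand on it. Origin: centre of its underside.
- glasses_mid (a point): Centre of a hard black spectacle case, 150 (its x) x 58 (y) x 42 mm (z), 140 g. At the start it lies on the lid at one side of the handle, its length from front to back of the case.
- brush_mid (a point): Centre of the wooden head of a paddle hairbrush lying bristles down, 120 g. Head 86 (x) x 56 (y) x 17 mm thick, its centre 23.5 mm above what it lies on; below it a 74 x 42 mm block of bristles 15 mm deep. A round handle, 18 mm thick, runs along the brush's -x to 128 mm from this point. Starts on the lid at the other side of the lid handle, its handle to the front.
- bottle1_mid (a point): Middle of a tall amber bottle, half-way up (70 mm above its underside), z along its axis towards the cap. 140 mm high: body 42 mm across up to 113 mm, then a shoulder and a black cap 30 mm across from 117 mm to the top; 110 to 230 g. Starts upright on the marble tray; lying it rolls easily. Two or three are present (absent: None).
- bottle2_mid (a point): Middle of a tall amber bottle, half-way up (70 mm above its underside), z along its axis towards the cap. 140 mm high: body 42 mm across up to 113 mm, then a shoulder and a black cap 30 mm across from 117 mm to the top; 110 to 230 g. Starts upright on the marble tray; lying it rolls easily. Two or three are present (absent: None).
- bottle3_mid (a point): Middle of a tall amber bottle, half-way up (70 mm above its underside), z along its axis towards the cap. 140 mm high: body 42 mm across up to 113 mm, then a shoulder and a black cap 30 mm across from 117 mm to the top; 110 to 230 g. Starts upright on the marble tray; lying it rolls easily. Two or three are present (absent: None).
- jar: Bystander: short wide cream jar, 58 mm across, 45 mm high, on the marble tray near the bottles. Origin: centre of its underside.
- clock: Bystander: round alarm clock, 88 mm high, at the back left of the table. Origin: centre of its underside.
- candle_cup: Bystander: white cup, 72 mm across, 75 mm high, at the back right. Origin: centre of its underside.

How it is judged:
On the way, in this order (a step that is already met when the one before it is completed fails the run):
1. the spectacle case and the hairbrush lie in the wooden tray while the lid is still shut (x of glasses_mid in the frame of valet between -0.098 and 0.098 m and y of glasses_mid in the frame of valet between -0.098 and 0.098 m and z of glasses_mid in the frame of valet between 0.016 and 0.04 m and angle between each of glasses_mid, brush_mid's own z axis and vertical below 0.2 rad and x of brush_mid in the frame of valet between -0.098 and 0.098 m and y of brush_mid in the frame of valet between -0.098 and 0.098 m and z of brush_mid in the frame of valet between 0.0185 and 0.0425 m and value of joint case_lid below 0.06 rad), for 0.2 s.
2. the lid is open (1.2 rad or more) (value of joint case_lid above 1.2 rad), for 0.2 s.
3. every bottle lies in a cradle with the lid still open (angle between bottle1_mid's own z axis and vertical between 1.5 and 1.64 rad and angle between the z axis of each of bottle1_mid, bottle2_mid, bottle3_mid and the x axis of case, either way round below 0.07 rad and z of bottle1_mid in the frame of case between 0.037 and 0.047 m and x of bottle1_mid in the frame of case between -0.012 and 0.012 m and y of bottle1_mid in the frame of case between -0.085 and 0.085 m and angle between bottle2_mid's own z axis and vertical between 1.5 and 1.64 rad and z of bottle2_mid in the frame of case between 0.037 and 0.047 m and x of bottle2_mid in the frame of case between -0.012 and 0.012 m and y of bottle2_mid in the frame of case between -0.085 and 0.085 m and angle between bottle3_mid's own z axis and vertical between 1.5 and 1.64 rad and z of bottle3_mid in the frame of case between 0.037 and 0.047 m and x of bottle3_mid in the frame of case between -0.012 and 0.012 m and y of bottle3_mid in the frame of case between -0.085 and 0.085 m and value of joint case_lid above 0.8 rad), for 0.2 s.
At the end, for the whole second after the job is handed in: Lid shut (under 0.04 rad); every bottle at rest in a cradle (level and along it within 0.07 rad, axis 42 +-5 mm above the case's underside, middle within 12 mm of the cradle's); spectacle case and brush flat in the wooden tray, centres inside its rim, within 12 mm of floor-lying height (value of joint case_lid below 0.04 rad and x of glasses_mid in the frame of valet between -0.098 and 0.098 m and y of glasses_mid in the frame of valet between -0.098 and 0.098 m and z of glasses_mid in the frame of valet between 0.016 and 0.04 m and angle between each of glasses_mid, brush_mid's own z axis and vertical below 0.2 rad and x of brush_mid in the frame of valet between -0.098 and 0.098 m and y of brush_mid in the frame of valet between -0.098 and 0.098 m and z of brush_mid in the frame of valet between 0.0185 and 0.0425 m and angle between bottle1_mid's own z axis and vertical between 1.5 and 1.64 rad and angle between the z axis of each of bottle1_mid, bottle2_mid, bottle3_mid and the x axis of case, either way round below 0.07 rad and z of bottle1_mid in the frame of case between 0.037 and 0.047 m and x of bottle1_mid in the frame of case between -0.012 and 0.012 m and y of bottle1_mid in the frame of case between -0.085 and 0.085 m and linear speed of each of bottle1, bottle2, bottle3 below 0.03 m/s and angle between bottle2_mid's own z axis and vertical between 1.5 and 1.64 rad and z of bottle2_mid in the frame of case between 0.037 and 0.047 m and x of bottle2_mid in the frame of case between -0.012 and 0.012 m and y of bottle2_mid in the frame of case between -0.085 and 0.085 m and angle between bottle3_mid's own z axis and vertical between 1.5 and 1.64 rad and z of bottle3_mid in the frame of case between 0.037 and 0.047 m and x of bottle3_mid in the frame of case between -0.012 and 0.012 m and y of bottle3_mid in the frame of case between -0.085 and 0.085 m); the robot touches nothing.
It fails at once if a bystander (cream jar, clock, candle cup) is shifted by more than 40 mm or tipped over (distance of any of jar, clock, candle_cup from where it was at the start of the episode above 0.04 m or angle between any of jar, clock, candle_cup's own z axis and vertical above 0.5 rad).
It fails at once if a bottle is let fall (over 0.9 m/s with no finger on it) ((linear speed of bottle1 above 0.9 m/s and contact force between the fingers and bottle1 below 0.1 N) or (linear speed of bottle2 above 0.9 m/s and contact force between the fingers and bottle2 below 0.1 N) or (linear speed of bottle3 above 0.9 m/s and contact force between the fingers and bottle3 below 0.1 N)).
Of bottle1, bottle2, bottle3 only 2 to 3 are there at a start; the rules pass over those that are not, and their reading is None.
At some moment in a run one of glasses, brush may be knocked a few centimetres aside while the robot is not near it.
It also fails if it takes over 210 s, if anything falls off the work surface, if the arm or the gripper's body presses on something with over 40 N, if the wrist force passes 120 N, or if a joint passes its speed limit or range.

## Working session

There is one attempt and no reset: what is moved stays moved. The work goes in short steps, Python scripts to look and compute and a tool call to move; the robot and the scene stay as the last step left them, time stands still between calls to the robot, and variables do not carry over. Pictures are saved under pics/ and viewed, at most 16 in all, crops included, and the job is handed in when it is done.

Besides the shell and the picture viewer there is one more tool, called after "Request:" as name(argument=value, ...), one argument or row to a line, values as JSON. carry_out: Moves the arm, as the interface text tells. Its arguments: {"type":"object","properties":{"plan":{"type":"array"},"squeeze":{"type":"number"}},"required":["plan"]}

```bash
ls; mkdir -p pics; python3 - <<'E'
from plant import r
import cv2
print(r.get_state())
for n in("scene","top"):
    cv2.imwrite(f"pics/{n}0.png",r.snapshot(n)[:,:,::-1]); print(n,r.camera_params(n))
E
```

```text
pics
{'clock': 0.0, 'q': array([ 1.29475004,  0.68999139, -0.19451536,  1.56634547,  0.1572818 ,
        0.90248075, -0.21511395]), 'qd': array([ 1.43044537e-03,  4.22576924e-04,  2.56877631e-05, -6.11892437e-04,
       -3.82011860e-04,  8.72654400e-04, -6.05505710e-04]), 'joint_torque': array([ 7.69640155e-04, -5.27569056e+01, -1.26663577e+00, -1.53431672e+01,
       -5.25869394e-02,  6.45243490e-03,  2.02155120e-04]), 'tool_pos': array([ 0.19033619, -0.59464957,  0.23790505]), 'eef_rot': array([ 9.88018316e-01,  1.54333939e-01, -1.98242344e-04, -8.96005647e-04]), 'contact_force': array([ 0.1326063 ,  0.380714  , -0.33449388]), 'moment': array([-0.03058422,  0.00409049, -0.00602272]), 'finger_force': 0.0, 'opening': 0.9968927006481544}
scene {'fx': 624.1882817400166, 'fy': 624.1882817400166, 'cx': 329.52297581671644, 'cy': 234.7166163679116, 'position': array([ 1.11233564, -0.8570758 ,  0.930059  ]), 'attitude': array([ 0.86748314,  0.25315528, -0.11938742, -0.41125667])}
top {'fx': 445.49218429356245, 'fy': 445.49218429356245, 'cx': 313.19839894670633, 'cy': 234.71939725699207, 'position': array([ 0.37472775, -0.00479299,  1.02347976]), 'attitude': array([ 0.71338793, -0.69500348,  0.05709872, -0.06919227])}
```

View pics/scene0.png

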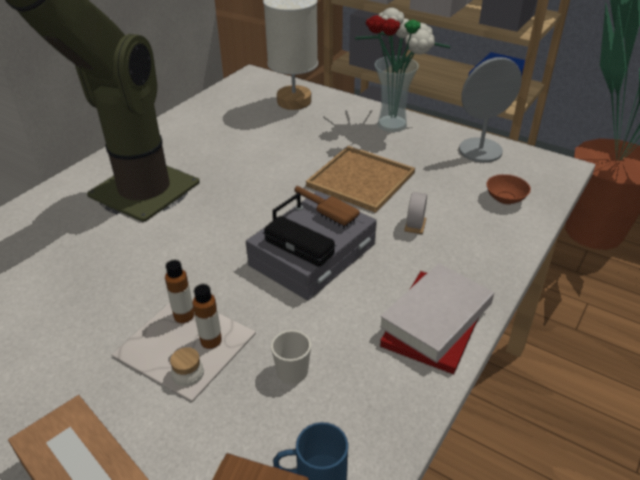

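View pics/top0.png

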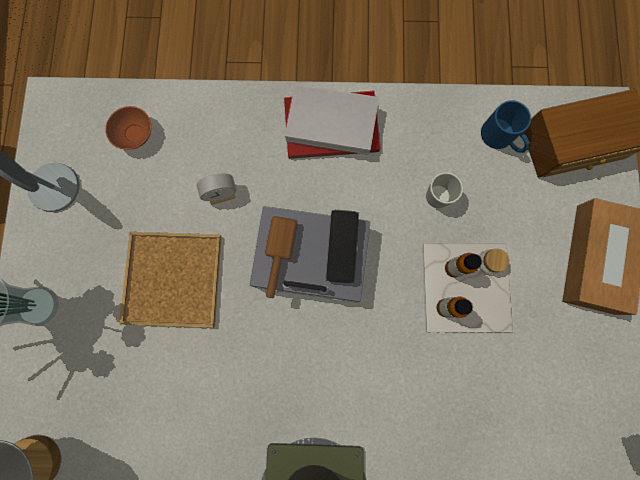

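Two bottles stand on marble to the right: caps at top-view (462,307) and (473,262), jar at (496,260). The case is in the centre with the brush at (281,240) and glasses at (343,246). The wooden tray is at left (173,280).

```bash
cat > h.py <<'E'
from plant import r
import numpy as np, cv2
from scipy.spatial.transform import Rotation as R
def ray(px,z,n="top"):
    c=r.camera_params(n); d=R.from_quat(c["attitude"]).apply([(px[0]-c["cx"])/c["fx"],(px[1]-c["cy"])/c["fy"],1]); p=np.array(c["position"])
    return p+d*(z-p[2])/d[2]
def proj(P,n="top"):
    c=r.camera_params(n); v=R.from_quat(c["attitude"]).inv().apply(np.array(P)-c["position"])
    return np.array([c["fx"]*v[0]/v[2]+c["cx"],c["fy"]*v[1]/v[2]+c["cy"]])
def rect(mask,z,n="top"):
    """largest blob -> world min-area rect: centre, long, short, yaw of long side (deg)"""
    cs=cv2.findContours(mask.astype(np.uint8),cv2.RETR_EXTERNAL,cv2.CHAIN_APPROX_NONE)[0]
    c=max(cs,key=cv2.contourArea).reshape(-1,2)
    W=np.array([ray(p,z,n)[:2] for p in c]).astype(np.float32)
    (cx,cy),(w,h),a=cv2.minAreaRect(W*1000)
    if w<h: w,h,a=h,w,a+90
    return np.round([cx,cy,w,h,(a+90)%180-90],1)
def roi(m,x0,x1,y0,y1):
    o=np.zeros(m.shape[:2],bool); o[y0:y1,x0:x1]=m[y0:y1,x0:x1]; return o
def go(p,yaw=None,tool=None):
    """shift in the tool axes to world p; rotation vector to the tool matrix"""
    s=r.get_state(); Q=R.from_quat(s["eef_rot"])
    out=[np.round(Q.inv().apply(np.array(p)-s["tool_pos"]),4)]
    if tool is not None: out.append(np.round((Q.inv()*R.from_matrix(tool)).as_rotvec(),4))
    return out
E
python3 - <<'E'
from h import *
im=cv2.imread("pics/top0.png"); hsv=cv2.cvtColor(im,cv2.COLOR_BGR2HSV)
for n,p in dict(lid=(310,230),lid2=(258,270),gl=(343,246),br=(281,240),brh=(273,280),tray=(173,280),rim=(130,280),marble=(490,300),table=(400,280),shadow=(373,260),cap=(462,307),cap2=(473,262),jar=(496,260),front=(330,297),bar=(305,288)).items(): print(n,p,hsv[p[1],p[0]])
# crop
cv2.imwrite("pics/crop0.png",cv2.resize(im[190:340,230:530],None,fx=2.6,fy=2.6,interpolation=cv2.INTER_CUBIC))
E
```

```text
lid (310, 230) [120   5 102]
lid2 (258, 270) [130   7 107]
gl (343, 246) [90  7 36]
br (281, 240) [ 15 159 112]
brh (273, 280) [ 14 151 105]
tray (173, 280) [ 18 146 122]
rim (130, 280) [ 17 126  87]
marble (490, 300) [ 19  28 172]
table (400, 280) [ 24  24 161]
shadow (373, 260) [21 18 99]
cap (462, 307) [75 49 21]
cap2 (473, 262) [120  64  20]
jar (496, 260) [ 19 143 134]
front (330, 297) [120   4  65]
bar (305, 288) [135  10  49]
```

View pics/crop0.png

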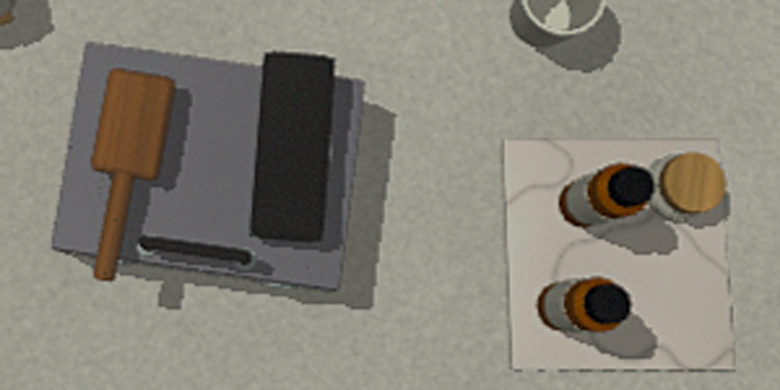

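The crop shows clean corners of the lid, at crop pixels (88,43), (363,80), (340,290) and (52,247). The glasses, brush, handle bar (140–250, 250) and caps (630,187), (607,304) are all clear.

```bash
python3 - <<'E'
from h import *
im=cv2.imread("pics/top0.png"); hsv=cv2.cvtColor(im,cv2.COLOR_BGR2HSV); H,S,V=[hsv[...,i].astype(int) for i in range(3)]
C=lambda p:(230+p[0]/2.6-.3,190+p[1]/2.6-.3)
c=[ray(C(p),.073)[:2]*1000 for p in [(88,43),(363,80),(340,290),(52,247)]]
print(np.round(c,1)); print("sides",[round(np.linalg.norm(c[i]-c[(i+1)%4]),1) for i in range(4)], "mean",np.mean(c,0).round(1))
yv=(c[0]-c[1]+c[3]-c[2]); xv=(c[0]-c[3]+c[1]-c[2]); print("yaw from y",np.degrees(np.arctan2(-yv[0],yv[1])),"from x",np.degrees(np.arctan2(xv[1],xv[0])))
print("glasses",rect(roi((V<50)&(S<40),322,362,205,284),.115))
wood=(S>110)&(H<22)
print("brush head",rect(roi(wood,262,300,210,259),.105))
print("brush handle",rect(roi(wood,258,284,262,300),.100))
print("bar",rect(roi(V<60,280,328,278,293),.116))
print("valet",rect(roi(S>80,110,230,225,335),.018))
print("marble",rect(roi((V>140)&(S<60)&(S>0),424,515,240,334)&(S<26+4*0+100),.008))
for n,a in dict(cap_near=(450,476,296,318),cap_far=(460,484,250,274)).items():
    print(n,rect(roi(V<40,*a),.148))
print("jar",rect(roi(wood&(V>100),484,512,245,275),.045))
for P in [(.45,0,.0)]: print(proj(P))
E
```

```text
[[ 607.2  124.7]
 [ 580.9 -107.4]
 [ 406.3  -89.6]
 [ 434.9  146.1]]
sides [np.float64(233.6), np.float64(175.4), np.float64(237.5), np.float64(173.7)] mean [507.3  18.5]
yaw from y -6.68538849405783 from x -6.437611407573459
glasses [516.9 -47.8 149.   57.6  -3.2]
brush head [531.7  81.3  87.8  54.2  -8.3]
brush handle [445.9  94.9  74.7  15.6  -8.8]
bar [433.1  28.   89.   11.   83.7]
valet [448.1 335.  213.1 210.5  89.4]
marble [ 449.9 -341.5  218.1  205.8   -1. ]
cap_near [ 399.2 -280.7   31.1   24.8  -88.5]
cap_far [ 487.1 -301.1   33.4   27.5  -62.5]
jar [ 505.4 -390.7   48.7   47.9   -2.4]
[318.58084156 281.91452299]
```

```bash
cat >> h.py <<'E'
def down(deg):
    c,s=np.cos(np.radians(deg)),np.sin(np.radians(deg)); return np.array([[c,s,0],[s,-c,0],[0,0,-1]])
import json
def log():
    s=r.get_state(); f=open("q.jsonl","a"); f.write(json.dumps([list(s["q"]),list(s["tool_pos"]),list(s["eef_rot"])])+"\n"); f.close(); return s
E
python3 -c "
from h import *
log()
print(go([.517,-.048,.20],tool=down(-3.2)))"
```

```text
[array([ 0.4778, -0.421 ,  0.0386]), array([-0.0016,  0.0004,  0.3657])]
```

Request:
carry_out(
  plan=[
    {"xyz":[0.05,-0.044,0],"rot":[0,0,0],"grip":0},
    {"xyz":[0.1,-0.088,0],"rot":[0,0,0],"grip":0},
    {"xyz":[0.15,-0.132,0],"rot":[0,0,0],"grip":0},
    {"xyz":[0.2,-0.176,0],"rot":[0,0,0],"grip":0},
    {"xyz":[0.239,-0.21,0],"rot":[0,0,0],"grip":0},
    {"xyz":[0.239,-0.21,0],"rot":[0,0,0],"grip":0},
    {"xyz":[0.239,-0.21,0],"rot":[0,0,0],"grip":0},
    {"xyz":[0.239,-0.21,0],"rot":[0,0,0],"grip":0},
  ],
)

```text
clock: 0.77
tool_pos: [0.3561, -0.3181, 0.2386]
eef_rot: [0.988, 0.157, 0.0, -0.001]
contact_force: [0.1, 0.6, -0.3]
opening: 1.001
finger_force: 0.0
```

Request:
carry_out(
  plan=[
    {"xyz":[0.05,-0.044,0],"rot":[0,0,0.06],"grip":0},
    {"xyz":[0.1,-0.088,0],"rot":[0,0,0.12],"grip":0},
    {"xyz":[0.15,-0.132,0],"rot":[0,0,0.18],"grip":0},
    {"xyz":[0.2,-0.176,0.01],"rot":[0,0,0.25],"grip":0},
    {"xyz":[0.239,-0.21,0.038],"rot":[0,0,0.366],"grip":0},
    {"xyz":[0.239,-0.21,0.038],"rot":[0,0,0.366],"grip":0},
    {"xyz":[0.239,-0.21,0.038],"rot":[0,0,0.366],"grip":0},
    {"xyz":[0.239,-0.21,0.038],"rot":[0,0,0.366],"grip":0},
  ],
)

```text
clock: 1.43
tool_pos: [0.519, -0.0453, 0.1998]
eef_rot: [1.0, -0.026, -0.0, -0.001]
contact_force: [-0.4, -1.0, 0.5]
opening: 1.0
finger_force: 0.0
```

```bash
python3 -c "
from h import *
s=log(); print(s['q'].round(3),s['tool_pos'],s['clock'])
print(go([.517,-.048,.087],tool=down(-3.2)))
im=r.snapshot('scene'); cv2.imwrite('pics/s1.png',im[:,:,::-1])"
```

```text
[ 0.006  0.609 -0.011  1.925  0.009  0.608 -1.633] [ 0.51901973 -0.04528239  0.19980984] 1.4333
[array([-0.0019,  0.003 ,  0.1128]), array([-0.0014,  0.0001,  0.0034])]
```

View pics/s1.png

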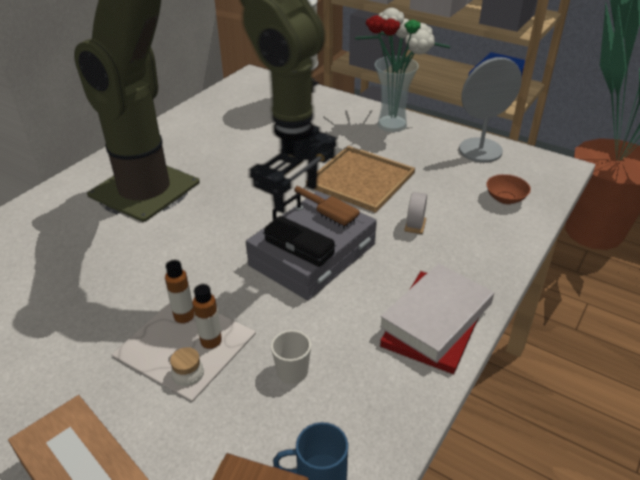

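The gripper hangs right above the spectacle case at (300,240), with its fingers either side of it. Descend and grip.

Request:
carry_out(
  plan=[
    {"xyz":[-0.002,0.003,0.03],"rot":[0,0,0.003],"grip":0},
    {"xyz":[-0.002,0.003,0.06],"rot":[0,0,0.003],"grip":0},
    {"xyz":[-0.002,0.003,0.09],"rot":[0,0,0.003],"grip":0},
    {"xyz":[-0.002,0.003,0.113],"rot":[0,0,0.003],"grip":0},
    {"xyz":[-0.002,0.003,0.113],"rot":[0,0,0.003],"grip":0},
    {"xyz":[-0.002,0.003,0.113],"rot":[0,0,0.003],"grip":255},
    {"xyz":[-0.002,0.003,0.113],"rot":[0,0,0.003],"grip":255},
    {"xyz":[-0.002,0.003,0.113],"rot":[0,0,0.003],"grip":255},
  ],
  squeeze=20,
)

```text
clock: 2.15
tool_pos: [0.5167, -0.0527, 0.0893]
eef_rot: [1.0, -0.03, 0.001, 0.0]
contact_force: [0.9, 0.6, 0.6]
opening: 0.796
finger_force: 0.0
```

Request:
carry_out(
  plan=[
    {"xyz":[0,0,0],"rot":[0,0,0],"grip":255},
    {"xyz":[0,0,0],"rot":[0,0,0],"grip":255},
    {"xyz":[0,0,0],"rot":[0,0,0],"grip":255},
    {"xyz":[0,0,-0.02],"rot":[0,0,0],"grip":255},
    {"xyz":[0,0,-0.05],"rot":[0,0,0],"grip":255},
    {"xyz":[0,0,-0.08],"rot":[0,0,0],"grip":255},
    {"xyz":[0,0,-0.1],"rot":[0,0,0],"grip":255},
    {"xyz":[0,0,-0.1],"rot":[0,0,0],"grip":255},
  ],
)

```text
clock: 2.82
tool_pos: [0.518, -0.053, 0.1918]
eef_rot: [1.0, -0.03, 0.004, 0.0]
contact_force: [1.3, -0.6, -1.1]
opening: 0.659
finger_force: 20.0
```

```bash
python3 -c "
from h import *
s=log(); print(s['tool_pos'],s['opening'],s['finger_force'],s['contact_force'])
print(go([.448,.280,.187],tool=down(0)))"
```

```text
[ 0.51798169 -0.05296667  0.19179508] 0.6585554809810541 19.999591761734337 [ 1.33121684 -0.62529685 -1.07931494]
[array([-0.0898, -0.3282,  0.004 ]), array([ 0.0005, -0.008 , -0.0598])]
```

Request:
carry_out(
  plan=[
    {"xyz":[-0.01,-0.035,0],"rot":[0,0,0],"grip":255},
    {"xyz":[-0.02,-0.075,0],"rot":[0,0,0],"grip":255},
    {"xyz":[-0.03,-0.115,0],"rot":[0,0,-0.02],"grip":255},
    {"xyz":[-0.04,-0.155,0],"rot":[0,0,-0.03],"grip":255},
    {"xyz":[-0.05,-0.195,0],"rot":[0,0,-0.04],"grip":255},
    {"xyz":[-0.06,-0.235,0],"rot":[0,0,-0.06],"grip":255},
    {"xyz":[-0.07,-0.27,0],"rot":[0,0,-0.06],"grip":255},
    {"xyz":[-0.08,-0.3,0],"rot":[0,0,-0.06],"grip":255},
  ],
)

```text
clock: 3.48
tool_pos: [0.4521, 0.2545, 0.187]
eef_rot: [1.0, 0.002, -0.0, -0.0]
contact_force: [-0.3, -0.7, -1.6]
opening: 0.658
finger_force: 20.0
```

Request:
carry_out(
  plan=[
    {"xyz":[-0.01,-0.028,0],"rot":[0,0,0],"grip":255},
    {"xyz":[-0.01,-0.028,0.03],"rot":[0,0,0],"grip":255},
    {"xyz":[-0.01,-0.028,0.06],"rot":[0,0,0],"grip":255},
    {"xyz":[-0.01,-0.028,0.09],"rot":[0,0,0],"grip":255},
    {"xyz":[-0.01,-0.028,0.11],"rot":[0,0,0],"grip":255},
    {"xyz":[-0.01,-0.028,0.13],"rot":[0,0,0],"grip":255},
    {"xyz":[-0.01,-0.028,0.13],"rot":[0,0,0],"grip":255},
    {"xyz":[-0.01,-0.028,0.13],"rot":[0,0,0],"grip":255},
  ],
)

```text
clock: 4.15
tool_pos: [0.4425, 0.2789, 0.0567]
eef_rot: [1.0, 0.0, -0.001, 0.001]
contact_force: [0.4, -0.3, -1.4]
opening: 0.655
finger_force: 20.0
```

```bash
python3 -c "
from h import *
s=log(); print(s['q'].round(3),s['tool_pos'],s['opening'],s['finger_force'],s['contact_force'])
print(go([.448,.280,.0243],tool=down(0)))"
```

```text
[-0.667  0.862  0.028  2.003 -0.076  0.281 -2.146] [0.44253948 0.27894099 0.05669039] 0.6550447326601129 19.99962248839438 [ 0.43599715 -0.31538817 -1.42700453]
[array([ 0.0055, -0.0011,  0.0324]), array([0.0021, 0.0025, 0.0007])]
```

Request:
carry_out(
  plan=[
    {"xyz":[0.005,-0.001,0.012],"rot":[0,0,0],"grip":255},
    {"xyz":[0.005,-0.001,0.022],"rot":[0,0,0],"grip":255},
    {"xyz":[0.005,-0.001,0.03],"rot":[0,0,0],"grip":255},
    {"xyz":[0.005,-0.001,0.032],"rot":[0,0,0],"grip":255},
    {"xyz":[0.005,-0.001,0.032],"rot":[0,0,0],"grip":255},
    {"xyz":[0.005,-0.001,0.032],"rot":[0,0,0],"grip":40},
    {"xyz":[0.005,-0.001,0.032],"rot":[0,0,0],"grip":40},
    {"xyz":[0.005,-0.001,0.032],"rot":[0,0,0],"grip":40},
  ],
)

```text
clock: 4.82
tool_pos: [0.4488, 0.281, 0.0262]
eef_rot: [1.0, 0.0, 0.0, -0.0]
contact_force: [0.7, 0.2, -0.4]
opening: 0.837
finger_force: 0.0
```

Request:
carry_out(
  plan=[
    {"xyz":[0,0,0],"rot":[0,0,0],"grip":40},
    {"xyz":[0,0,-0.03],"rot":[0,0,0],"grip":40},
    {"xyz":[0,0,-0.065],"rot":[0,0,0],"grip":0},
    {"xyz":[0,0,-0.1],"rot":[0,0,0],"grip":0},
    {"xyz":[0,0,-0.135],"rot":[0,0,0],"grip":0},
    {"xyz":[0,0,-0.17],"rot":[0,0,0],"grip":0},
    {"xyz":[0,0,-0.18],"rot":[0,0,0],"grip":0},
    {"xyz":[0,0,-0.18],"rot":[0,0,0],"grip":0},
  ],
)

```text
clock: 5.48
tool_pos: [0.4501, 0.2818, 0.2088]
eef_rot: [1.0, 0.0, 0.003, -0.002]
contact_force: [0.2, -0.2, -0.6]
opening: 1.002
finger_force: 0.0
```

```bash
python3 -c "
from h import *
s=log(); print(s['tool_pos'],s['opening'])
im=r.snapshot('top')[:,:,::-1].copy(); cv2.imwrite('pics/t2.png',im)
hsv=cv2.cvtColor(im,cv2.COLOR_BGR2HSV); H,S,V=[hsv[...,i].astype(int) for i in range(3)]
wood=(S>110)&(H<22)
print('brush head',rect(roi(wood,255,310,200,259),.105))
b=rect(roi(wood,255,310,200,259),.105); print(go([b[0]/1000-.008,b[1]/1000,.2],tool=down(b[4])))"
```

```text
[0.45010176 0.2817946  0.20877606] 1.0015294996416542
brush head [531.7  81.4  87.9  53.8  -8.5]
[array([0.0747, 0.1998, 0.0065]), array([-0.0018, -0.0021,  0.1491])]
```

View pics/t2.png

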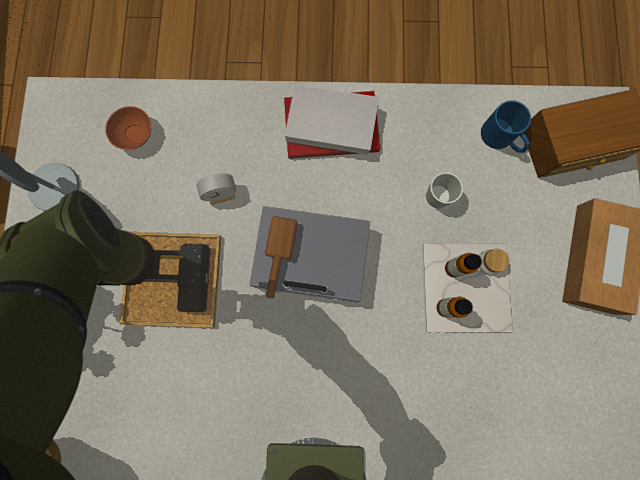

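The glasses case lies in the tray under the gripper, at about (195,275), and the brush hasn't moved. Next, the brush.

Request:
carry_out(
  plan=[
    {"xyz":[0.014,0.037,0],"rot":[0,0,0.03],"grip":0},
    {"xyz":[0.028,0.074,0],"rot":[0,0,0.06],"grip":0},
    {"xyz":[0.042,0.111,0],"rot":[0,0,0.09],"grip":0},
    {"xyz":[0.056,0.148,0],"rot":[0,0,0.12],"grip":0},
    {"xyz":[0.07,0.185,0.005],"rot":[0,0,0.149],"grip":0},
    {"xyz":[0.075,0.2,0.006],"rot":[0,0,0.149],"grip":0},
    {"xyz":[0.075,0.2,0.006],"rot":[0,0,0.149],"grip":0},
    {"xyz":[0.075,0.2,0.006],"rot":[0,0,0.149],"grip":0},
  ],
)

```text
clock: 6.2
tool_pos: [0.5225, 0.08, 0.1978]
eef_rot: [0.997, -0.075, -0.002, 0.001]
contact_force: [-0.6, 1.4, 1.0]
opening: 1.001
finger_force: 0.0
```

```bash
python3 -c "
from h import *
s=log(); print(s['q'].round(3),s['tool_pos'])
print(go([.524,.0825,.081],tool=down(-8.5)))"
```

```text
[-0.277  0.623  0.062  1.904 -0.062  0.62  -1.897] [0.52245137 0.07996596 0.19776532]
[array([ 0.0016, -0.0029,  0.1168]), array([ 0.0013,  0.0037, -0.0019])]
```

Request:
carry_out(
  plan=[
    {"xyz":[0.001,-0.002,0.03],"rot":[0,0,0],"grip":0},
    {"xyz":[0.001,-0.002,0.06],"rot":[0,0,0],"grip":0},
    {"xyz":[0.001,-0.002,0.09],"rot":[0,0,0],"grip":0},
    {"xyz":[0.001,-0.002,0.115],"rot":[0,0,0],"grip":0},
    {"xyz":[0.001,-0.002,0.117],"rot":[0,0,0],"grip":0},
    {"xyz":[0.001,-0.002,0.117],"rot":[0,0,0],"grip":255},
    {"xyz":[0.001,-0.002,0.117],"rot":[0,0,0],"grip":255},
    {"xyz":[0.001,-0.002,0.117],"rot":[0,0,0],"grip":255},
  ],
)

```text
clock: 6.87
tool_pos: [0.5257, 0.0836, 0.084]
eef_rot: [0.997, -0.074, 0.001, -0.0]
contact_force: [0.2, -0.2, 0.3]
opening: 0.795
finger_force: 0.0
```

Request:
carry_out(
  plan=[
    {"xyz":[0,0,0],"rot":[0,0,0],"grip":255},
    {"xyz":[0,0,0],"rot":[0,0,0],"grip":255},
    {"xyz":[0,0,0],"rot":[0,0,0],"grip":255},
    {"xyz":[0,0,-0.02],"rot":[0,0,0],"grip":255},
    {"xyz":[0,0,-0.05],"rot":[0,0,0],"grip":255},
    {"xyz":[0,0,-0.08],"rot":[0,0,0],"grip":255},
    {"xyz":[0,0,-0.1],"rot":[0,0,0],"grip":255},
    {"xyz":[0,0,-0.1],"rot":[0,0,0],"grip":255},
  ],
)

```text
clock: 7.53
tool_pos: [0.5274, 0.0829, 0.1868]
eef_rot: [0.997, -0.074, 0.004, -0.001]
contact_force: [1.2, -0.2, -1.5]
opening: 0.632
finger_force: 20.0
```

```bash
python3 -c "
from h import *
s=log(); print(s['tool_pos'],s['opening'],s['finger_force'],s['contact_force'])
print(go([.482,.370,.187],tool=down(0)))"
```

```text
[0.5273919  0.08285809 0.1867766 ] 0.6319581081695312 19.999711071141064 [ 1.24007336 -0.19943357 -1.46834791]
[array([-8.750e-02, -2.772e-01, -1.000e-04]), array([-0.0021, -0.0077, -0.1488])]
```

Request:
carry_out(
  plan=[
    {"xyz":[-0.012,-0.037,0],"rot":[0,0,-0.02],"grip":255},
    {"xyz":[-0.024,-0.074,0],"rot":[0,0,-0.04],"grip":255},
    {"xyz":[-0.036,-0.111,0],"rot":[0,0,-0.06],"grip":255},
    {"xyz":[-0.048,-0.148,0],"rot":[0,0,-0.08],"grip":255},
    {"xyz":[-0.06,-0.185,0],"rot":[0,0,-0.1],"grip":255},
    {"xyz":[-0.072,-0.222,0],"rot":[0,0,-0.12],"grip":255},
    {"xyz":[-0.084,-0.259,0],"rot":[0,0,-0.14],"grip":255},
    {"xyz":[-0.088,-0.277,0],"rot":[0,0,-0.149],"grip":255},
  ],
)

```text
clock: 8.2
tool_pos: [0.4753, 0.3762, 0.1816]
eef_rot: [1.0, 0.004, -0.001, -0.002]
contact_force: [-1.0, 1.0, -1.0]
opening: 0.634
finger_force: 20.0
```

Request:
carry_out(
  plan=[
    {"xyz":[0,0,0],"rot":[0,0,0],"grip":255},
    {"xyz":[0,0,0.03],"rot":[0,0,0],"grip":255},
    {"xyz":[0,0,0.06],"rot":[0,0,0],"grip":255},
    {"xyz":[0,0,0.09],"rot":[0,0,0],"grip":255},
    {"xyz":[0,0,0.12],"rot":[0,0,0],"grip":255},
    {"xyz":[0,0,0.14],"rot":[0,0,0],"grip":255},
    {"xyz":[0,0,0.14],"rot":[0,0,0],"grip":255},
    {"xyz":[0,0,0.14],"rot":[0,0,0],"grip":255},
  ],
)

```text
clock: 8.87
tool_pos: [0.4782, 0.3678, 0.0415]
eef_rot: [1.0, -0.0, -0.001, 0.001]
contact_force: [-0.2, 0.5, -0.4]
opening: 0.636
finger_force: 20.0
```

```bash
python3 -c "
from h import *
s=log(); print(s['q'].round(3),s['tool_pos'],s['opening'],s['finger_force'],s['contact_force'])
print(go([.482,.370,.0175],tool=down(0)))"
```

```text
[-0.763  0.942  0.054  1.761 -0.101  0.445 -2.211] [0.47824542 0.36781087 0.04153439] 0.6355329372700519 19.999696374870837 [-0.19391298  0.51102313 -0.41401719]
[array([ 0.0038, -0.0023,  0.024 ]), array([ 0.0028,  0.0022, -0.0003])]
```

Request:
carry_out(
  plan=[
    {"xyz":[0.004,-0.002,0.01],"rot":[0,0,0],"grip":255},
    {"xyz":[0.004,-0.002,0.02],"rot":[0,0,0],"grip":255},
    {"xyz":[0.004,-0.002,0.024],"rot":[0,0,0],"grip":255},
    {"xyz":[0.004,-0.002,0.024],"rot":[0,0,0],"grip":255},
    {"xyz":[0.004,-0.002,0.024],"rot":[0,0,0],"grip":255},
    {"xyz":[0.004,-0.002,0.024],"rot":[0,0,0],"grip":55},
    {"xyz":[0.004,-0.002,0.024],"rot":[0,0,0],"grip":55},
    {"xyz":[0.004,-0.002,0.024],"rot":[0,0,0],"grip":55},
  ],
)

```text
clock: 9.53
tool_pos: [0.4829, 0.3718, 0.0191]
eef_rot: [1.0, 0.0, 0.0, -0.0]
contact_force: [0.1, 0.5, 0.1]
opening: 0.783
finger_force: 0.0
```

Request:
carry_out(
  plan=[
    {"xyz":[0,0,0],"rot":[0,0,0],"grip":55},
    {"xyz":[0,0,-0.03],"rot":[0,0,0],"grip":55},
    {"xyz":[0,0,-0.065],"rot":[0,0,0],"grip":55},
    {"xyz":[0,0,-0.1],"rot":[0,0,0],"grip":0},
    {"xyz":[0,0,-0.135],"rot":[0,0,0],"grip":0},
    {"xyz":[0,0,-0.17],"rot":[0,0,0],"grip":0},
    {"xyz":[0,0,-0.18],"rot":[0,0,0],"grip":0},
    {"xyz":[0,0,-0.18],"rot":[0,0,0],"grip":0},
  ],
)

```text
clock: 10.2
tool_pos: [0.4845, 0.3729, 0.2021]
eef_rot: [1.0, 0.0, 0.003, -0.002]
contact_force: [0.6, -0.3, -0.4]
opening: 1.005
finger_force: 0.0
```

```bash
python3 -c "
from h import *
s=log(); print(s['tool_pos'],s['opening'])
im=r.snapshot('scene')[:,:,::-1]; cv2.imwrite('pics/s3.png',cv2.resize(im[120:320,200:460],None,fx=2.5,fy=2.5))
print(go([.4335,.027,.2],tool=down(83.4-180)),go([.4335,.027,.2],tool=down(83.4)))"
```

```text
[0.48447419 0.37290578 0.20214526] 1.0047299558102984
[array([-0.0499,  0.345 , -0.001 ]), array([-2.8000e-03, -1.0000e-04,  1.6869e+00])] [array([-0.0499,  0.345 , -0.001 ]), array([ 1.0000e-04, -2.7000e-03, -1.4547e+00])]
```

View pics/s3.png

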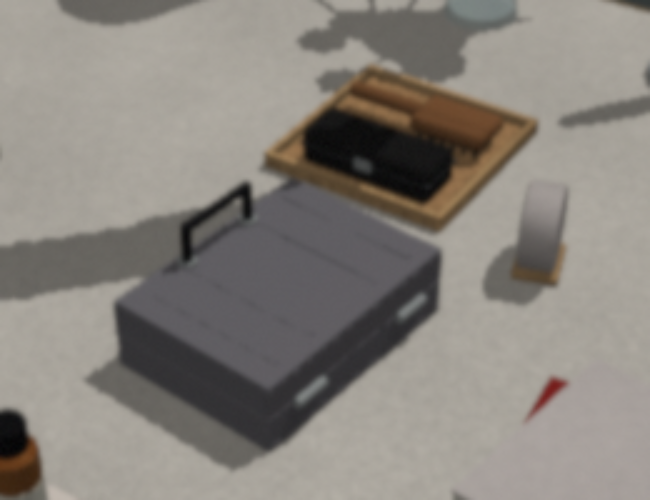

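Both items lie flat in the tray and the lid is clear. Next: go to the handle with the fingers closing front-to-back.

Request:
carry_out(
  plan=[
    {"xyz":[-0.005,0.037,-0.01],"rot":[0,0,-0.1],"grip":0},
    {"xyz":[-0.01,0.074,-0.01],"rot":[0,0,-0.2],"grip":0},
    {"xyz":[-0.015,0.111,-0.01],"rot":[0,0,-0.3],"grip":0},
    {"xyz":[-0.02,0.148,-0.01],"rot":[0,0,-0.4],"grip":0},
    {"xyz":[-0.025,0.185,-0.01],"rot":[0,0,-0.5],"grip":0},
    {"xyz":[-0.03,0.222,-0.01],"rot":[0,0,-0.6],"grip":0},
    {"xyz":[-0.04,0.259,-0.01],"rot":[0,0,-0.7],"grip":0},
    {"xyz":[-0.05,0.296,-0.01],"rot":[0,0,-0.8],"grip":0},
  ],
)

```text
clock: 10.92
tool_pos: [0.431, 0.0738, 0.2069]
eef_rot: [0.92, 0.392, -0.002, -0.001]
contact_force: [0.9, -1.2, 0.6]
opening: 1.0
finger_force: 0.0
```

```bash
python3 -c "
from h import *
s=log(); print(s['q'].round(3),s['tool_pos'])
print(go([.4335,.027,.2],tool=down(83.4)))"
```

```text
[-0.143  0.514 -0.197  2.14   0.198  0.508 -1.254] [0.4309596  0.0738381  0.20687608]
[array([-0.032 ,  0.0343,  0.0069]), array([-0.0036,  0.0022, -0.6492])]
```

Request:
carry_out(
  plan=[
    {"xyz":[-0.02,0.02,0],"rot":[0,0,-0.1],"grip":0},
    {"xyz":[-0.032,0.034,0],"rot":[0,0,-0.2],"grip":0},
    {"xyz":[-0.032,0.034,0.006],"rot":[0,0,-0.3],"grip":0},
    {"xyz":[-0.032,0.034,0.006],"rot":[0,0,-0.4],"grip":0},
    {"xyz":[-0.032,0.034,0.006],"rot":[0,0,-0.5],"grip":0},
    {"xyz":[-0.032,0.034,0.006],"rot":[0,0,-0.6],"grip":40},
    {"xyz":[-0.032,0.034,0.006],"rot":[0,0,-0.65],"grip":100},
    {"xyz":[-0.032,0.034,0.006],"rot":[0,0,-0.65],"grip":100},
  ],
)

```text
clock: 11.58
tool_pos: [0.4336, 0.0289, 0.201]
eef_rot: [0.748, 0.664, -0.001, -0.002]
contact_force: [-1.1, 0.3, 0.6]
opening: 0.8
finger_force: 0.0
```

```bash
cat > kin.py <<'E'
import numpy as np, json, itertools
from scipy.spatial.transform import Rotation as R
from scipy.optimize import least_squares
def fk(q,sg,L,o,q0):
    """spherical-rotary-spherical chain; L lengths, o = lateral offset, q0 = yaw offsets at base and tool"""
    T=R.from_euler("z",q0[0]); p=np.array([0,0,L[0]])
    q=np.array(q)*sg; ax="zyzyzyz"; d={1:None,2:L[1],4:L[2],6:L[3]}
    for i in range(7):
        T=T*R.from_euler(ax[i],q[i])
        if i in (2,4,6): p=p+T.apply([0,0,L[(i)//2]])
        if i==1: p=p+T.apply([0,o,0])
    return p,T*R.from_euler("z",q0[1])
if __name__=="__main__":
    D=[json.loads(l) for l in open("q.jsonl")]
    best=None
    for s in itertools.product((1,-1),repeat=3):
        sg=np.array([s[0],1,s[1],1,s[2],1,s[2]*0+s[0]*1])
        for s7 in(1,-1):
            sg7=sg.copy(); sg7[6]=s7
            def res(x):
                e=[]
                for q,p,Q in D:
                    P,T=fk(q,sg7,x[:4],x[4],x[5:7]); e+=list(P-p)+list(.3*(T.inv()*R.from_quat(Q)).as_rotvec())
                return e
            for y0 in (0,3.14):
              for y7 in (0,1.57,3.14,-1.57):
                f=least_squares(res,[.3,.4,.4,.25,0,y0,y7],max_nfev=60)
                if best is None or f.cost<best[0]: best=(f.cost,sg7,f.x,np.abs(f.fun).max())
    print(best)
    json.dump([best[1].tolist(),best[2].tolist()],open("kin.json","w"))
E
python3 -c "
from h import *
s=log(); print(s['q'].round(3),s['tool_pos'])
print(go([.4335,.027,.09],tool=down(83.4)))"; timeout 300 python3 kin.py
```

```text
[ 0.089  0.539 -0.395  2.147  0.398  0.529 -0.722] [0.43356301 0.02890021 0.20097621]
[array([-0.0019,  0.0007,  0.111 ]), array([-0.0046, -0.0002, -0.0033])]
(np.float64(5.712356578363273e-05), array([-1,  1, -1,  1, -1,  1, -1]), array([ 0.06562048,  0.56272782,  0.34845294,  0.04172174, -0.03466406,
        6.26207082,  7.83286744]), np.float64(0.005068593633333063))
```

Request:
carry_out(
  plan=[
    {"xyz":[-0.002,0,0.03],"rot":[0,0,0],"grip":100},
    {"xyz":[-0.002,0,0.06],"rot":[0,0,0],"grip":100},
    {"xyz":[-0.002,0,0.09],"rot":[0,0,0],"grip":100},
    {"xyz":[-0.002,0,0.109],"rot":[0,0,0],"grip":100},
    {"xyz":[-0.002,0,0.109],"rot":[0,0,0],"grip":255},
    {"xyz":[-0.002,0,0.109],"rot":[0,0,0],"grip":255},
    {"xyz":[-0.002,0,0.109],"rot":[0,0,0],"grip":255},
    {"xyz":[-0.002,0,0.109],"rot":[0,0,0],"grip":255},
  ],
  squeeze=25,
)

```text
clock: 12.25
tool_pos: [0.4354, 0.0271, 0.0946]
eef_rot: [0.748, 0.663, 0.001, 0.0]
contact_force: [0.7, 0.4, 0.5]
opening: 0.331
finger_force: 0.0
```

Request:
carry_out(
  plan=[
    {"xyz":[-0.002,0,0],"rot":[0,0,0],"grip":255},
    {"xyz":[-0.002,0,0],"rot":[0,0,0],"grip":255},
    {"xyz":[-0.002,0,0],"rot":[0,0,0],"grip":255},
    {"xyz":[-0.002,0,0],"rot":[0,0,0],"grip":255},
    {"xyz":[-0.002,0,0],"rot":[0,0,0],"grip":255},
  ],
)

```text
clock: 12.67
tool_pos: [0.4341, 0.0247, 0.0943]
eef_rot: [0.748, 0.663, -0.0, 0.0]
contact_force: [-2.7, -0.8, 7.8]
opening: 0.1
finger_force: 25.1
```

```bash
python3 -c "
from h import *
s=log(); print(s['tool_pos'],s['opening'],s['finger_force'],s['contact_force'])
Q=R.from_quat(s['eef_rot'])
# waypoints of the bar with tool vertical
g=s['tool_pos']; yaw=np.radians(-6.6)
for t in range(6,98,6):
    a=np.radians(24.3); b=a+np.radians(t)
    dx=.1777*(np.cos(a)-np.cos(b)); dz=.1777*(np.sin(b)-np.sin(a))
    print(t,np.round(Q.inv().apply([dx*np.cos(yaw),dx*np.sin(yaw),dz]),4))"
```

```text
[0.43412799 0.02467278 0.09426601] 0.09993066358192071 25.074392706155777 [-2.67563899 -0.81392195  7.80624306]
6 [ 0.      0.0085 -0.0165]
12 [ 0.0001  0.0187 -0.0321]
18 [ 0.0001  0.0305 -0.0465]
24 [ 0.0002  0.0437 -0.0596]
30 [ 0.0003  0.0582 -0.0712]
36 [ 0.0003  0.0739 -0.0812]
42 [ 0.0004  0.0905 -0.0896]
48 [ 0.0005  0.1079 -0.0962]
54 [ 0.0006  0.1259 -0.1009]
60 [ 0.0007  0.1443 -0.1037]
66 [ 0.0008  0.1629 -0.1046]
72 [ 0.0009  0.1814 -0.1035]
78 [ 0.001   0.1998 -0.1005]
84 [ 0.001   0.2177 -0.0956]
90 [ 0.0011  0.2351 -0.0889]
96 [ 0.0012  0.2516 -0.0804]
```

Request:
carry_out(
  plan=[
    {"xyz":[0,0.004,-0.009],"rot":[0,0,0],"grip":255},
    {"xyz":[0,0.0085,-0.0165],"rot":[0,0,0],"grip":255},
    {"xyz":[0,0.0187,-0.032],"rot":[0,0,0],"grip":255},
    {"xyz":[0,0.0305,-0.0465],"rot":[0,0,0],"grip":255},
    {"xyz":[0,0.0437,-0.0596],"rot":[0,0,0],"grip":255},
    {"xyz":[0,0.0582,-0.0712],"rot":[0,0,0],"grip":255},
    {"xyz":[0,0.0582,-0.0712],"rot":[0,0,0],"grip":255},
    {"xyz":[0,0.0582,-0.0712],"rot":[0,0,0],"grip":255},
  ],
)

```text
clock: 13.33
tool_pos: [0.4898, 0.0181, 0.1659]
eef_rot: [0.748, 0.663, -0.002, -0.001]
contact_force: [-8.5, 0.8, 12.3]
opening: 0.102
finger_force: 25.0
```

Request:
carry_out(
  plan=[
    {"xyz":[0,0.0157,-0.01],"rot":[0,0,0],"grip":255},
    {"xyz":[0,0.0323,-0.0184],"rot":[0,0,0],"grip":255},
    {"xyz":[0,0.0497,-0.025],"rot":[0,0,0],"grip":255},
    {"xyz":[0,0.0677,-0.0297],"rot":[0,0,0],"grip":255},
    {"xyz":[0,0.0861,-0.0325],"rot":[0,0,0],"grip":255},
    {"xyz":[0,0.1047,-0.0334],"rot":[0,0,0],"grip":255},
    {"xyz":[0,0.1047,-0.0334],"rot":[0,0,0],"grip":255},
    {"xyz":[0,0.1047,-0.0334],"rot":[0,0,0],"grip":255},
  ],
)

```text
clock: 14.0
tool_pos: [0.5984, 0.0052, 0.1992]
eef_rot: [0.749, 0.663, 0.002, 0.001]
contact_force: [1.9, -0.9, 4.6]
opening: 0.1
finger_force: 25.2
```

```bash
python3 -c "
from h import *
s=log(); print(s['q'].round(3),s['tool_pos'],s['opening'],s['finger_force'],s['contact_force'])
im=r.snapshot('scene')[:,:,::-1]; cv2.imwrite('pics/s4.png',cv2.resize(im[80:330,180:460],None,fx=2.2,fy=2.2))"
```

```text
[ 0.162  0.725 -0.436  1.687  0.396  0.814 -0.573] [0.59835491 0.00518285 0.19923962] 0.09951753669699456 25.160541012883186 [ 1.89803625 -0.91512682  4.64936752]
```

View pics/s4.png

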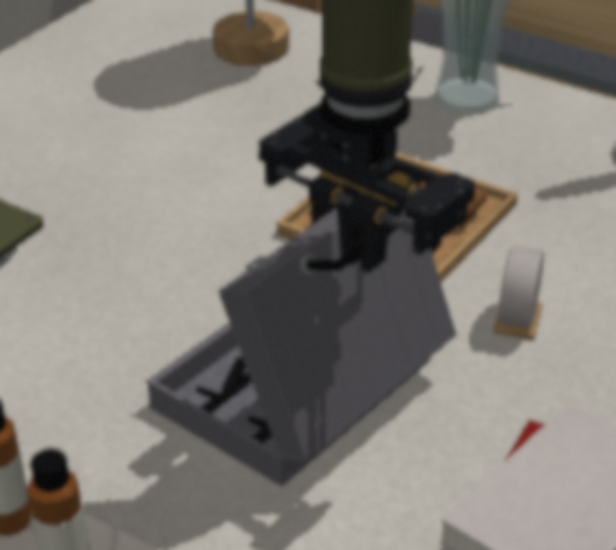

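The lid is about two thirds open and the handle is held well. Continue to ~96°, release a little and lift away.

Request:
carry_out(
  plan=[
    {"xyz":[0,0.0185,0.001],"rot":[0,0,0],"grip":255},
    {"xyz":[0,0.0369,0.004],"rot":[0,0,0],"grip":255},
    {"xyz":[0,0.0548,0.009],"rot":[0,0,0],"grip":255},
    {"xyz":[0,0.0722,0.0157],"rot":[0,0,0],"grip":255},
    {"xyz":[0,0.0887,0.0242],"rot":[0,0,0],"grip":255},
    {"xyz":[0,0.0887,0.0242],"rot":[0,0,0],"grip":255},
    {"xyz":[0,0.0887,0.0242],"rot":[0,0,0],"grip":255},
    {"xyz":[0,0.0887,0.0242],"rot":[0,0,0],"grip":255},
  ],
)

```text
clock: 14.72
tool_pos: [0.683, -0.0049, 0.1735]
eef_rot: [0.748, 0.664, -0.001, -0.001]
contact_force: [0.4, 0.3, -5.6]
opening: 0.096
finger_force: 25.2
```

Request:
carry_out(
  plan=[
    {"xyz":[0,0,0],"rot":[0,0,0],"grip":180},
    {"xyz":[0,0,0],"rot":[0,0,0],"grip":180},
    {"xyz":[0,0,0],"rot":[0,0,0],"grip":180},
    {"xyz":[0,0,-0.03],"rot":[0,0,0],"grip":180},
    {"xyz":[0,0,-0.06],"rot":[0,0,0],"grip":180},
    {"xyz":[0,0,-0.09],"rot":[0,0,0],"grip":180},
    {"xyz":[0,0,-0.12],"rot":[0,0,0],"grip":180},
    {"xyz":[0,0,-0.12],"rot":[0,0,0],"grip":180},
  ],
)

```text
clock: 15.38
tool_pos: [0.6876, -0.0043, 0.302]
eef_rot: [0.749, 0.663, 0.005, 0.004]
contact_force: [1.0, 0.6, 0.6]
opening: 0.291
finger_force: 0.0
```

```bash
python3 -c "
from h import *
s=log(); print(s['q'].round(3),s['tool_pos'],s['opening'],s['contact_force'])
print(go([.42,-.15,.36]))"
```

```text
[ 0.161  0.743 -0.464  1.275  0.334  1.185 -0.439] [ 0.68761824 -0.00434383  0.30199414] 0.29109660322566805 [1.0019049  0.61474199 0.62806194]
[array([-0.1767, -0.2474, -0.0616])]
```

Request:
carry_out(
  plan=[
    {"xyz":[-0.025,-0.035,-0.01],"rot":[0,0,0],"grip":100},
    {"xyz":[-0.05,-0.07,-0.02],"rot":[0,0,0],"grip":100},
    {"xyz":[-0.075,-0.105,-0.03],"rot":[0,0,0],"grip":100},
    {"xyz":[-0.1,-0.14,-0.04],"rot":[0,0,0],"grip":100},
    {"xyz":[-0.125,-0.175,-0.05],"rot":[0,0,0],"grip":80},
    {"xyz":[-0.15,-0.21,-0.06],"rot":[0,0,0],"grip":80},
    {"xyz":[-0.177,-0.247,-0.062],"rot":[0,0,0],"grip":80},
    {"xyz":[-0.177,-0.247,-0.062],"rot":[0,0,0],"grip":80},
  ],
)

```text
clock: 16.05
tool_pos: [0.4131, -0.154, 0.3567]
eef_rot: [0.75, 0.662, -0.002, 0.0]
contact_force: [-0.7, -0.1, 0.1]
opening: 0.69
finger_force: 0.0
```

```bash
python3 -c "
from h import *
s=log(); print(s['q'].round(3),s['tool_pos'])"
```

```text
[ 0.648  0.325 -0.547  1.897  0.206  0.977 -0.117] [ 0.41309116 -0.15397393  0.35669775]
```

Request:
carry_out(
  plan=[
    {"xyz":[0,0,0],"rot":[-0.1,0,0],"grip":80},
    {"xyz":[0,0,0],"rot":[-0.2,0,0],"grip":80},
    {"xyz":[0,0,0],"rot":[-0.3,0,0],"grip":80},
    {"xyz":[0,0,0],"rot":[-0.4,0,0],"grip":80},
    {"xyz":[0,0,0],"rot":[-0.5,0,0],"grip":80},
    {"xyz":[0,0,0],"rot":[-0.5,0,0],"grip":80},
  ],
)

```text
clock: 16.55
tool_pos: [0.412, -0.1507, 0.3536]
eef_rot: [0.726, 0.643, 0.162, 0.184]
contact_force: [-0.9, 0.4, -1.1]
opening: 0.685
finger_force: 0.0
```

```bash
python3 -c "
from h import *
s=log(); print(s['q'].round(3),s['tool_pos'],s['eef_rot'].round(3),s['clock'])"; timeout 400 python3 kin.py
```

```text
[ 0.849  0.15  -0.622  2.312  0.118  0.217  0.024] [ 0.4119841  -0.15066065  0.35359259] [0.726 0.643 0.162 0.184] 16.55
(np.float64(0.0002229093357661675), array([-1,  1, -1,  1, -1,  1, -1]), array([ 0.35560131,  0.56519657,  0.34735339,  0.33619145, -0.02991038,
       -0.02979435,  1.54122571]), np.float64(0.007110745841278077))
```

```bash
cat > kin.py <<'E'
import numpy as np, json
from scipy.spatial.transform import Rotation as R
from scipy.optimize import least_squares
sg=np.array([-1,1,-1,1,-1,1,-1])
def fk(q,x):
    o=np.array(x[:12]).reshape(4,3); j=x[12:19]
    q=sg*np.array(q)+j; p=o[0].copy(); T=R.identity()
    for i,a in enumerate("zyzyzyz"):
        T=T*R.from_euler(a,q[i])
        if i in(2,4,6): p=p+T.apply(o[i//2])
    return p,T
def fit():
    D=[json.loads(l) for l in open("q.jsonl")]
    x0=np.zeros(19); x0[[2,5,8,11]]=[.356,.565,.347,.336]; x0[18]=1.54
    def res(x):
        e=[]
        for q,p,Q in D:
            P,T=fk(q,x); e+=list((P-p)/.001)+list((T.inv()*R.from_quat(Q)).as_rotvec()/.003)
        d=x-x0; d[[2,5,8,11]]*=.1
        return e+list(d/.02)
    f=least_squares(res,x0); n=len(D)*6
    return f.x,np.array(f.fun[:n]).reshape(-1,6)
if __name__=="__main__":
    x,e=fit(); print(x.round(4)); print("max mm",np.abs(e[:,:3]).max(0),"max mrad",np.abs(e[:,3:]).max(0)*3); json.dump(x.tolist(),open("kin.json","w"))
E
python3 kin.py
```

```text
[-3.9000e-03 -3.4000e-03  3.4790e-01 -4.0000e-03 -2.9400e-02  5.6880e-01
  7.1000e-03 -1.1500e-02  3.4650e-01  6.5000e-03 -4.2000e-03  3.2900e-01
 -9.6000e-03  1.6000e-03 -7.0000e-04 -1.0300e-02  2.1000e-03  8.9000e-03
  1.5582e+00]
max mm [1.04975813 3.46103708 2.27402805] max mrad [2.25783937 4.77655284 1.97530256]
```

```bash
cat > ik.py <<'E'
from kin import *
x=np.array(json.load(open("kin.json")))
lo=np.array([-3.01,-.46,-1.47,.13,-1,.04,-2.66])+.06; hi=np.array([3.01,2.08,1.51,2.56,4.14,2.09,2.66])-.06
def ik(P,M,seed,reg=.01):
    Rt=R.from_matrix(M)
    def f(q):
        p,T=fk(q,x); return np.r_[(p-P)/.01,(T.inv()*Rt).as_rotvec()/.03,(q-seed)*reg]
    s=least_squares(f,np.clip(seed,lo+1e-3,hi-1e-3),bounds=(lo,hi),max_nfev=150)
    return s.x,np.abs(s.fun[:6]).max()
def tool(al,psi,s):
    a,p=np.radians([al,psi]); z=np.array([np.sin(a)*np.cos(p),np.sin(a)*np.sin(p),-np.cos(a)]); y=s*np.array([-np.sin(p),np.cos(p),0])
    return np.c_[np.cross(y,z),y,z]
def lay(G,cdir,yaw=-6.6):
    """tool matrix when the bottle held at G (upright) lies with cap along cdir*case x, tool downwards"""
    c=G.T@[0,0,1]; w=np.radians(yaw); cx=np.array([np.cos(w),np.sin(w),0])*cdir; cy=np.array([-np.sin(w),np.cos(w),0])
    for s in(1,-1):
        A=np.c_[c,[0,1,0],np.cross(c,[0,1,0])]; B=np.c_[cx,s*cy,np.cross(cx,s*cy)]; M=B@A.T
        if M[2,2]<0: return M
def wrist(q):
    p,T=fk(q,x); return (p-T.apply(x[9:12]))
E
cat > search.py <<'E'
from ik import *
rng=np.random.default_rng(0)
q0=np.array(json.loads(open("q.jsonl").readlines()[-1])[0])
seeds=[q0,np.r_[q0[:4],q0[4]+np.pi,.8,q0[6]]]+[rng.uniform(lo,hi) for _ in range(4)]
w=np.radians(-6.6); C=np.array([.507,.0185,.042])
for al in (60,75,90):
    for psi in range(-180,180,30):
        for s in(1,-1):
            G=tool(al,psi,s); P=np.array([.399,-.281,.078])+.019*G[:,2]
            sols=[]
            for sd in seeds:
                q,e=ik(P,G,sd)
                if e<.3: sols.append((np.abs(q-q0).max(),q))
            if not sols: continue
            qg=min(sols,key=lambda t:t[0])[1]
            for cd in(1,-1):
                M=lay(G,cd); b=None
                for sd in [qg]+seeds:
                    q,e=ik(C+.019*M[:,2],M,sd)
                    if e<.3 and (b is None or np.abs(q-qg).max()<np.abs(b-qg).max()): b=q
                if b is not None: print(al,psi,s,cd,"qg",qg.round(2),"wz",wrist(qg)[2].round(2),"qf",b.round(2),"d",np.abs(qg-q0).max().round(2),np.abs(b-qg).max().round(2))
E
time timeout 550 python3 search.py
```

```text
60 -180 1 1 qg [ 0.26  1.26  0.16  1.32  0.19  1.55 -1.29] wz 0.24 qf [ 0.44  1.34 -1.16  1.57  0.85  1.43  0.56] d 1.34 1.85
60 -180 1 -1 qg [ 0.26  1.26  0.16  1.32  0.19  1.55 -1.29] wz 0.24 qf [-0.72  1.63  1.37  2.5   4.    1.55  0.11] d 1.34 3.81
60 -180 -1 1 qg [ 0.51  1.28 -0.42  1.32  0.53  1.72  1.46] wz 0.23 qf [-0.09  1.08  0.03  1.57 -0.13  1.01 -1.66] d 1.5 3.12
60 -180 -1 -1 qg [ 0.51  1.28 -0.42  1.32  0.53  1.72  1.46] wz 0.23 qf [-0.22  1.05  0.06  2.5   3.02  0.89 -1.79] d 1.5 3.25
60 -150 1 1 qg [ 0.    1.23  0.29  1.59  0.4   1.21 -1.13] wz 0.24 qf [ 0.44  1.34 -1.16  1.57  0.85  1.43  0.56] d 1.16 1.69
60 -150 1 -1 qg [ 0.    1.23  0.29  1.59  0.4   1.21 -1.13] wz 0.24 qf [-0.72  1.63  1.37  2.5   4.    1.55  0.11] d 1.16 3.61
60 -150 -1 1 qg [ 0.33  1.22 -0.36  1.6   0.79  1.52  1.56] wz 0.23 qf [-0.09  1.08  0.03  1.57 -0.13  1.01 -1.66] d 1.54 3.22
60 -150 -1 -1 qg [ 0.33  1.22 -0.36  1.6   0.79  1.52  1.56] wz 0.23 qf [-0.22  1.05  0.06  2.5   3.02  0.89 -1.79] d 1.54 3.35
60 -120 1 1 qg [-0.16  1.19  0.28  1.95  0.88  0.84 -1.37] wz 0.24 qf [ 0.44  1.34 -1.
[... 11562 characters left out ...]
 -0.93  0.28 -0.88] d 1.51 1.85
90 60 -1 -1 qg [ 1.57  1.66 -0.96  1.56 -0.24  1.12  0.67] wz 0.07 qf [ 0.04  0.93 -0.31  2.05  0.92  0.3   0.41] d 1.51 1.53
90 90 1 1 qg [ 0.82  1.5   0.22  1.2  -0.81  2.03 -1.74] wz 0.08 qf [ 0.36  1.06 -0.87  2.07  1.32  0.75  0.05] d 1.81 2.13
90 90 1 -1 qg [ 0.82  1.5   0.22  1.2  -0.81  2.03 -1.74] wz 0.08 qf [-0.21  0.94  0.16  2.04 -0.62  0.21 -1.19] d 1.81 1.82
90 90 -1 1 qg [ 1.26  1.62 -0.86  1.18 -0.15  1.7   0.67] wz 0.07 qf [-0.28  0.96  0.29  2.04 -0.94  0.29 -0.87] d 1.48 1.54
90 90 -1 -1 qg [ 1.26  1.62 -0.86  1.18 -0.15  1.7   0.67] wz 0.07 qf [ 0.04  0.93 -0.31  2.05  0.92  0.3   0.41] d 1.48 1.39
real	0m48.180s
user	0m48.482s
sys	0m0.105s
```

```bash
python3 -c "
from h import *
from ik import tool
s=r.get_state(); print(s['q'].round(3),s['tool_pos'])
print(go([.33,-.37,.30],tool=down(60)))
G=tool(75,60,-1); print((R.from_matrix(down(60)).inv()*R.from_matrix(G)).as_rotvec())"
```

```text
[ 0.849  0.15  -0.622  2.312  0.118  0.217  0.024] [ 0.4119841  -0.15066065  0.35359259]
[array([-0.2276, -0.0738,  0.0215]), array([ 0.4883, -0.0979,  0.3939])]
[0.         1.30899694 0.        ]
```

Request:
carry_out(
  plan=[
    {"xyz":[-0.03,-0.01,0],"rot":[0.08,-0.016,0.065],"grip":80},
    {"xyz":[-0.06,-0.02,0],"rot":[0.16,-0.032,0.13],"grip":80},
    {"xyz":[-0.1,-0.03,0.005],"rot":[0.24,-0.049,0.197],"grip":80},
    {"xyz":[-0.14,-0.04,0.01],"rot":[0.325,-0.065,0.262],"grip":80},
    {"xyz":[-0.18,-0.055,0.015],"rot":[0.41,-0.08,0.33],"grip":80},
    {"xyz":[-0.21,-0.068,0.02],"rot":[0.488,-0.098,0.394],"grip":80},
    {"xyz":[-0.228,-0.074,0.021],"rot":[0.488,-0.098,0.394],"grip":80},
    {"xyz":[-0.228,-0.074,0.021],"rot":[0.488,-0.098,0.394],"grip":80},
  ],
)

```text
clock: 17.22
tool_pos: [0.335, -0.3759, 0.3012]
eef_rot: [0.867, 0.498, 0.001, 0.0]
contact_force: [-0.2, -1.6, -0.2]
opening: 0.686
finger_force: 0.0
```

Request:
carry_out(
  plan=[
    {"xyz":[0,0,0],"rot":[0,0.12,0],"grip":80},
    {"xyz":[0,0,0],"rot":[0,0.24,0],"grip":80},
    {"xyz":[0,0,0],"rot":[0,0.36,0],"grip":80},
    {"xyz":[0,0,0],"rot":[0,0.48,0],"grip":80},
    {"xyz":[0,0,0],"rot":[0,0.6,0],"grip":80},
    {"xyz":[0,0,0],"rot":[0,0.7,0],"grip":80},
    {"xyz":[0,0,0],"rot":[0,0.7,0],"grip":80},
    {"xyz":[0,0,0],"rot":[0,0.7,0],"grip":80},
  ],
)

```text
clock: 17.88
tool_pos: [0.3362, -0.3713, 0.302]
eef_rot: [0.812, 0.47, 0.299, -0.171]
contact_force: [0.1, 0.7, 0.7]
opening: 0.685
finger_force: 0.0
```

```bash
python3 -c "
from h import *
from ik import tool
s=log(); print(s['q'].round(3),s['tool_pos'])
G=tool(75,60,-1)
print(go([.335,-.39,.25],tool=G)); print(go([.345,-.374,.107]))"
```

```text
[ 1.457  0.734 -0.644  1.646 -0.258  1.159  0.506] [ 0.33616423 -0.37127736  0.30196287]
[array([-0.0464,  0.0082,  0.0288]), array([5.000e-04, 6.056e-01, 3.100e-03])]
[array([-0.1246,  0.0085,  0.15  ])]
```

Request:
carry_out(
  plan=[
    {"xyz":[-0.01,0.002,0.007],"rot":[0,0.12,0],"grip":80},
    {"xyz":[-0.02,0.004,0.014],"rot":[0,0.24,0],"grip":80},
    {"xyz":[-0.035,0.006,0.021],"rot":[0,0.36,0],"grip":80},
    {"xyz":[-0.046,0.008,0.029],"rot":[0,0.48,0],"grip":80},
    {"xyz":[-0.046,0.008,0.029],"rot":[0,0.605,0.003],"grip":80},
    {"xyz":[-0.046,0.008,0.029],"rot":[0,0.605,0.003],"grip":80},
    {"xyz":[-0.046,0.008,0.029],"rot":[0,0.605,0.003],"grip":80},
    {"xyz":[-0.046,0.008,0.029],"rot":[0,0.605,0.003],"grip":80},
  ],
)

```text
clock: 18.55
tool_pos: [0.3372, -0.3882, 0.2535]
eef_rot: [0.687, 0.401, 0.526, -0.302]
contact_force: [0.6, 0.9, 0.7]
opening: 0.69
finger_force: 0.0
```

```bash
python3 kin.py >k.txt; tail -2 k.txt; python3 -c "
from h import *
from ik import *
s=log(); print(s['q'].round(3),s['tool_pos'],s['eef_rot'].round(3))
G=tool(75,60,-1)
P=np.array([.399,-.281,.078])+.019*G[:,2]
print(go(P-.13*G[:,2],tool=G)); 
im=r.snapshot('scene')[:,:,::-1]; cv2.imwrite('pics/s5.png',im)"
```

```text
1.5633e+00]
max mm [1.13583115 3.35899841 2.31054844] max mrad [5.05915131 3.69818626 4.09231374]
[ 1.59   1.158 -0.744  1.467 -0.425  1.421  0.672] [ 0.33720127 -0.38818202  0.2534536 ] [ 0.687  0.401  0.526 -0.302]
[array([-0.1372, -0.0009,  0.0546]), array([-0.0026,  0.005 ,  0.0071])]
```

View pics/s5.png

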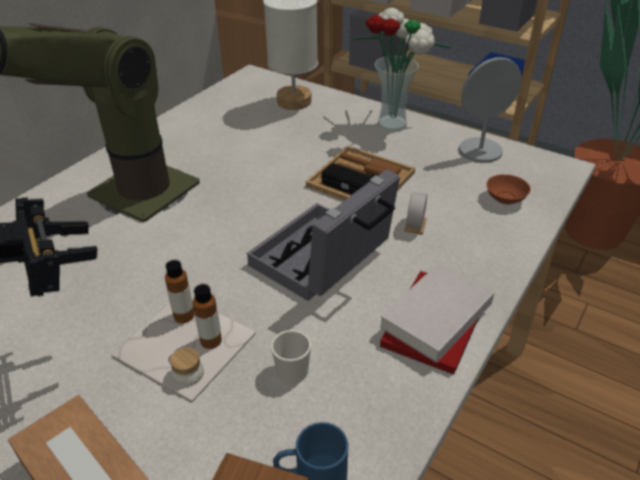

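The lid stands open at (355,230), and the gripper, near-horizontal at left (50,255), points at the bottles. Caps are at (174,267) and (203,292); I'll check those against the top-view measurement.

```bash
python3 -c "
from h import *
for p in [(.399,-.281),(.487,-.301)]: print(proj([*p,.148],'scene').round(1),proj([*p,.008],'scene').round(1),proj([*p,.008],'top').round(1))
im=cv2.imread('pics/s5.png'); V=cv2.cvtColor(im,cv2.COLOR_BGR2HSV)[...,2]
for a in [(160,190,255,285),(190,220,280,305)]:
    m=roi(V<45,*a); c=max(cv2.findContours(m.astype(np.uint8),0,2)[0],key=cv2.contourArea); print(cv2.boundingRect(c))
    w=cv2.boundingRect(c); print('top pt',ray((w[0]+w[2]/2-.5,w[1]+4.5),.148,'scene').round(4))
"
```

```text
[173.  263.9] [184.  315.7] [443.4 307.8]
[201.5 287.9] [210.8 340.1] [451.3 268.8]
(167, 261, 15, 17)
top pt [ 0.4036 -0.2832  0.148 ]
(195, 285, 16, 18)
top pt [ 0.4912 -0.303   0.148 ]
```

Request:
carry_out(
  plan=[
    {"xyz":[-0.025,0,0.01],"rot":[0,0,0],"grip":80},
    {"xyz":[-0.05,0,0.02],"rot":[0,0,0],"grip":80},
    {"xyz":[-0.075,0,0.03],"rot":[0,0,0],"grip":80},
    {"xyz":[-0.1,0,0.04],"rot":[0,0,0],"grip":80},
    {"xyz":[-0.125,0,0.05],"rot":[0,0,0.007],"grip":80},
    {"xyz":[-0.137,-0.001,0.054],"rot":[0,0.005,0.007],"grip":80},
    {"xyz":[-0.137,-0.001,0.054],"rot":[0,0.005,0.007],"grip":80},
    {"xyz":[-0.137,-0.001,0.054],"rot":[0,0.005,0.007],"grip":80},
  ],
)

```text
clock: 19.27
tool_pos: [0.3437, -0.375, 0.1062]
eef_rot: [0.687, 0.395, 0.528, -0.306]
contact_force: [1.8, 1.2, 0.9]
opening: 0.69
finger_force: 0.0
```

```bash
python3 -c "
from h import *
from ik import *
s=log(); print(s['q'].round(3),s['tool_pos'],s['eef_rot'].round(3),s['contact_force'])
G=tool(75,60,-1)
P=np.array([.399,-.281,.078])+.019*G[:,2]
print(go(P,tool=G))"
```

```text
[ 1.557  1.374 -0.687  1.444 -0.346  1.298  0.782] [ 0.34369942 -0.37503627  0.10622534] [ 0.687  0.395  0.528 -0.306] [1.75660928 1.15216687 0.8611396 ]
[array([0.0006, 0.0009, 0.1317]), array([ 0.0001, -0.0028, -0.0024])]
```

Request:
carry_out(
  plan=[
    {"xyz":[0,0.003,0.03],"rot":[0,0,0],"grip":80},
    {"xyz":[0,0.003,0.06],"rot":[0,0,0],"grip":80},
    {"xyz":[0,0.003,0.085],"rot":[0,0,0],"grip":80},
    {"xyz":[0,0.003,0.105],"rot":[0,0,0],"grip":80},
    {"xyz":[0,0.003,0.122],"rot":[0,0,0],"grip":80},
    {"xyz":[0,0.003,0.131],"rot":[0,0,0],"grip":80},
    {"xyz":[0,0.003,0.131],"rot":[0,0,0],"grip":80},
    {"xyz":[0,0.003,0.131],"rot":[0,0,0],"grip":80},
  ],
  squeeze=20,
)

```text
clock: 19.93
tool_pos: [0.4093, -0.2675, 0.0718]
eef_rot: [0.687, 0.395, 0.528, -0.305]
contact_force: [0.3, -0.4, 0.0]
opening: 0.685
finger_force: 0.0
```

```bash
python3 -c "
from h import *
from ik import *
s=log(); print(s['q'].round(3),s['tool_pos'],s['contact_force'],s['finger_force'])
im=r.snapshot('scene')[:,:,::-1]; cv2.imwrite('pics/s6.png',cv2.resize(im[200:420,20:300],None,fx=2.5,fy=2.5))"
```

```text
[ 1.466  1.426 -0.743  1.667 -0.404  0.971  0.839] [ 0.40933152 -0.26751209  0.07182069] [ 0.26178857 -0.38946324  0.01771784] 0.0
```

View pics/s6.png

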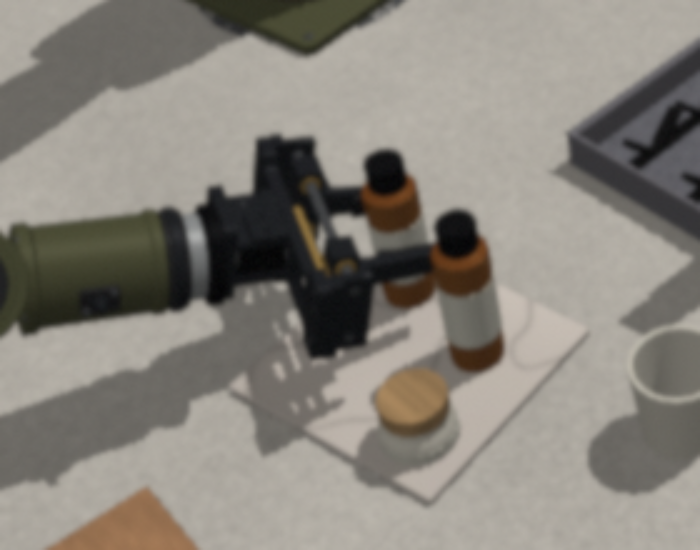

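The fingers straddle the near bottle and clear the far one. Close and lift.

Request:
carry_out(
  plan=[
    {"xyz":[0,0,0],"rot":[0,0,0],"grip":255},
    {"xyz":[0,0,0],"rot":[0,0,0],"grip":255},
    {"xyz":[0,0,0],"rot":[0,0,0],"grip":255},
    {"xyz":[0,0,0],"rot":[0,0,0],"grip":255},
    {"xyz":[0,0,0],"rot":[0,0,0],"grip":255},
    {"xyz":[0,0,0],"rot":[0,0,0],"grip":255},
  ],
)

```text
clock: 20.48
tool_pos: [0.4092, -0.2669, 0.0708]
eef_rot: [0.687, 0.394, 0.528, -0.306]
contact_force: [-0.3, -0.8, 0.6]
opening: 0.464
finger_force: 20.0
```

Request:
carry_out(
  plan=[
    {"xyz":[0.015,0,-0.004],"rot":[0,0,0],"grip":255},
    {"xyz":[0.04,0,-0.011],"rot":[0,0,0],"grip":255},
    {"xyz":[0.07,0,-0.019],"rot":[0,0,0],"grip":255},
    {"xyz":[0.1,0,-0.027],"rot":[0,0,0],"grip":255},
    {"xyz":[0.13,0,-0.035],"rot":[0,0,0],"grip":255},
    {"xyz":[0.16,0,-0.043],"rot":[0,0,0],"grip":255},
    {"xyz":[0.185,0,-0.05],"rot":[0,0,0],"grip":255},
    {"xyz":[0.193,0,-0.052],"rot":[0,0,0],"grip":255},
  ],
)

```text
clock: 21.15
tool_pos: [0.4097, -0.2677, 0.274]
eef_rot: [0.686, 0.396, 0.528, -0.305]
contact_force: [0.6, -0.7, -1.7]
opening: 0.459
finger_force: 20.0
```

```bash
python3 kin.py >k.txt; tail -1 k.txt; cat > plan.py <<'E'
from h import *
from ik import *
def cr(y): w=np.radians(-6.6); return np.array([.507-y*np.sin(w),.0185+y*np.cos(w),.042])
if __name__=="__main__":
    import sys
    s=log(); print(s['q'].round(3),s['tool_pos'],s['opening'],s['finger_force'],s['contact_force'])
    G=R.from_quat(s['eef_rot']).as_matrix()
    y=float(sys.argv[1])
    for cd in(1,-1):
        M=lay(G,cd); T=cr(y)+.019*M[:,2]
        for dz in(.16,0):
            q,e=ik(T+[0,0,dz],M,s['q']); print(cd,dz,"e",e.round(2),q.round(2),"tool z",M[:,2].round(2))
        if cd==1: print(go(T+[0,0,.16],tool=M))
E
python3 plan.py 0
```

```text
max mm [1.7493018  2.95982863 2.48895868] max mrad [2.80555909 2.88020303 3.59331996]
[ 1.512  1.101 -0.858  1.758 -0.535  1.09   0.679] [ 0.40971775 -0.26767972  0.27396307] 0.45941771380686985 19.98208299279213 [ 0.63860654 -0.65328467 -1.73389134]
1 0.16 e 0.0 [-0.24  0.74  0.25  1.75 -0.26  0.94 -1.53] tool z [-0.25  0.03 -0.97]
1 0 e 0.0 [-0.3   1.03  0.4   1.81 -0.61  0.7  -1.19] tool z [-0.25  0.03 -0.97]
[array([-0.0121, -0.0634,  0.3078]), array([-0.6428, -1.3749,  1.1036])]
-1 0.16 e 0.0 [ 0.5   0.8  -1.19  2.21  1.36  0.89 -0.1 ] tool z [ 0.25 -0.03 -0.97]
-1 0 e 0.0 [ 0.43  1.16 -1.09  2.29  1.83  1.04 -0.45] tool z [ 0.25 -0.03 -0.97]
```

Request:
carry_out(
  plan=[
    {"xyz":[0,0,0],"rot":[0,-0.1,0],"grip":255},
    {"xyz":[0,0,0],"rot":[0,-0.21,0],"grip":255},
    {"xyz":[0,0,0],"rot":[0,-0.33,0],"grip":255},
    {"xyz":[0,0,0],"rot":[0,-0.45,0],"grip":255},
    {"xyz":[0,0,0],"rot":[0,-0.57,0],"grip":255},
    {"xyz":[0,0,0],"rot":[0,-0.69,0],"grip":255},
    {"xyz":[0,0,0],"rot":[0,-0.8,0],"grip":255},
    {"xyz":[0,0,0],"rot":[0,-0.9,0],"grip":255},
  ],
)

```text
clock: 21.82
tool_pos: [0.4089, -0.2679, 0.2707]
eef_rot: [0.849, 0.489, 0.175, -0.103]
contact_force: [-0.1, -0.3, -2.1]
opening: 0.465
finger_force: 20.0
```

```bash
python3 - <<'E'
from plan import *
s=log(); print(s['q'].round(3),s['tool_pos'],s['opening'],s['finger_force'])
M=R.from_euler("z",-6.6,degrees=True).as_matrix()@R.from_euler("y",0).as_matrix()
G=tool(75,60,-1); M=lay(G,1); np.save("M.npy",M)
print(go(cr(0)+.019*M[:,2]+[0,0,.16],tool=M))
E
```

```text
[ 1.067  0.572 -0.512  1.881 -0.192  0.802  0.231] [ 0.40888855 -0.26785819  0.27072672] 0.4647523562300327 19.989412128925323
[array([ 0.2361, -0.0628,  0.1973]), array([-0.0898, -0.5897,  1.1774])]
```

Request:
carry_out(
  plan=[
    {"xyz":[0.015,-0.004,0.005],"rot":[-0.008,-0.05,0.1],"grip":255},
    {"xyz":[0.035,-0.01,0.015],"rot":[-0.016,-0.1,0.2],"grip":255},
    {"xyz":[0.06,-0.016,0.03],"rot":[-0.024,-0.15,0.31],"grip":255},
    {"xyz":[0.085,-0.022,0.045],"rot":[-0.032,-0.21,0.42],"grip":255},
    {"xyz":[0.11,-0.03,0.06],"rot":[-0.04,-0.265,0.53],"grip":255},
    {"xyz":[0.135,-0.036,0.075],"rot":[-0.048,-0.32,0.64],"grip":255},
    {"xyz":[0.16,-0.042,0.09],"rot":[-0.057,-0.37,0.75],"grip":255},
    {"xyz":[0.175,-0.047,0.1],"rot":[-0.064,-0.42,0.84],"grip":255},
  ],
)

```text
clock: 22.48
tool_pos: [0.4686, -0.0677, 0.2487]
eef_rot: [0.991, 0.124, -0.034, -0.043]
contact_force: [1.0, -0.2, -2.2]
opening: 0.463
finger_force: 20.0
```

```bash
cat > tgt.py <<'E'
from plan import *
import sys
y,dz=map(float,sys.argv[1:3]); s=log(); print(s['q'].round(3),s['tool_pos'],s['opening'],s['finger_force'],s['contact_force'].round(1))
M=np.load("M.npy"); print(go(cr(y)+[-.003,0,0]+.019*M[:,2]+[0,0,dz],tool=M))
E
python3 tgt.py 0 .16
```

```text
[ 0.092  0.517  0.002  1.925 -0.098  0.787 -1.156] [ 0.46856174 -0.06769873  0.24870631] 0.4627696592332143 19.985942915081978 [ 1.  -0.2 -2.2]
[array([ 0.0547, -0.0704,  0.0689]), array([-0.0337, -0.1856,  0.371 ])]
```

Request:
carry_out(
  plan=[
    {"xyz":[0.013,-0.018,0.01],"rot":[-0.009,-0.05,0.1],"grip":255},
    {"xyz":[0.027,-0.035,0.025],"rot":[-0.018,-0.1,0.2],"grip":255},
    {"xyz":[0.04,-0.053,0.045],"rot":[-0.026,-0.15,0.3],"grip":255},
    {"xyz":[0.055,-0.07,0.06],"rot":[-0.034,-0.186,0.371],"grip":255},
    {"xyz":[0.055,-0.07,0.069],"rot":[-0.034,-0.186,0.371],"grip":255},
    {"xyz":[0.055,-0.07,0.069],"rot":[-0.034,-0.186,0.371],"grip":255},
    {"xyz":[0.055,-0.07,0.069],"rot":[-0.034,-0.186,0.371],"grip":255},
    {"xyz":[0.055,-0.07,0.069],"rot":[-0.034,-0.186,0.371],"grip":255},
  ],
)

```text
clock: 23.15
tool_pos: [0.4994, 0.0141, 0.1849]
eef_rot: [0.99, -0.057, -0.129, -0.008]
contact_force: [-0.5, -0.8, -0.2]
opening: 0.462
finger_force: 20.0
```

```bash
python3 tgt.py 0 .04; python3 -c "
from h import *
im=r.snapshot('scene')[:,:,::-1]; cv2.imwrite('pics/s7.png',cv2.resize(im[80:320,180:460],None,fx=2.4,fy=2.4))"
```

```text
[-0.165  0.72   0.135  1.772 -0.166  0.917 -1.619] [0.49935852 0.01406044 0.18485568] 0.4617936797072171 19.992236271500587 [-0.5 -0.8 -0.2]
[array([ 0.0302, -0.0049,  0.1174]), array([-0.0002, -0.0032, -0.0001])]
```

View pics/s7.png

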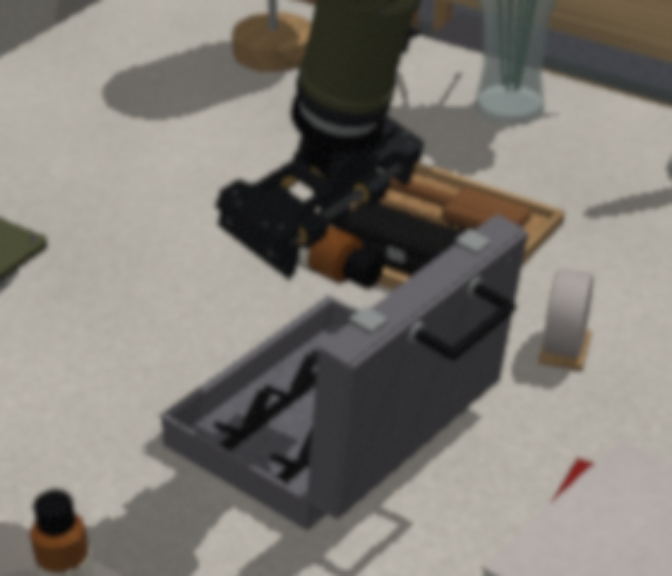

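The bottle is held level, cap towards the hinge, above the middle cradle and clear of the lid. Lowering.

Request:
carry_out(
  plan=[
    {"xyz":[0.007,-0.004,0.029],"rot":[0,0,0],"grip":255},
    {"xyz":[0.014,-0.004,0.058],"rot":[0,0,0],"grip":255},
    {"xyz":[0.022,-0.004,0.088],"rot":[0,0,0],"grip":255},
    {"xyz":[0.03,-0.004,0.117],"rot":[0,0,0],"grip":255},
    {"xyz":[0.03,-0.004,0.117],"rot":[0,0,0],"grip":255},
    {"xyz":[0.03,-0.004,0.117],"rot":[0,0,0],"grip":255},
    {"xyz":[0.03,-0.004,0.117],"rot":[0,0,0],"grip":255},
  ],
)

```text
clock: 23.78
tool_pos: [0.5006, 0.0192, 0.0655]
eef_rot: [0.99, -0.057, -0.127, -0.008]
contact_force: [0.5, -0.7, -0.7]
opening: 0.466
finger_force: 20.0
```

```bash
python3 tgt.py 0 0
```

```text
[-0.148  0.906  0.093  1.828 -0.2    0.671 -1.594] [0.50055295 0.01918254 0.06551434] 0.46614363780709267 19.992944821715355 [ 0.5 -0.7 -0.7]
[array([0.0092, 0.0003, 0.0409]), array([-0.0012, -0.0059,  0.0006])]
```

Request:
carry_out(
  plan=[
    {"xyz":[0.003,0,0.01],"rot":[0,-0.003,0],"grip":255},
    {"xyz":[0.005,0,0.019],"rot":[0,-0.003,0],"grip":255},
    {"xyz":[0.007,0,0.027],"rot":[0,-0.003,0],"grip":255},
    {"xyz":[0.008,0,0.033],"rot":[0,-0.003,0],"grip":255},
    {"xyz":[0.009,0,0.037],"rot":[0,-0.003,0],"grip":255},
    {"xyz":[0.009,0,0.04],"rot":[0,-0.003,0],"grip":255},
    {"xyz":[0.009,0,0.04],"rot":[0,-0.003,0],"grip":255},
  ],
)

```text
clock: 24.37
tool_pos: [0.4985, 0.0211, 0.0233]
eef_rot: [0.99, -0.056, -0.13, -0.009]
contact_force: [-0.2, 1.2, 5.7]
opening: 0.464
finger_force: 20.0
```

```bash
python3 tgt.py 0 0
```

```text
[-0.141  0.978  0.076  1.832 -0.209  0.6   -1.586] [0.49851837 0.02111265 0.02334032] 0.4636231055189057 19.976778477430344 [-0.2  1.2  5.7]
[array([ 0.0007,  0.002 , -0.0005]), array([-0.0021, -0.001 ,  0.0022])]
```

Request:
carry_out(
  plan=[
    {"xyz":[0,0,0],"rot":[0,0,0],"grip":125},
    {"xyz":[0,0,0],"rot":[0,0,0],"grip":110},
    {"xyz":[0,0,0],"rot":[0,0,0],"grip":100},
    {"xyz":[0,0,0],"rot":[0,0,0],"grip":95},
    {"xyz":[-0.005,0,-0.02],"rot":[0,0,0],"grip":95},
    {"xyz":[-0.013,0,-0.05],"rot":[0,0,0],"grip":95},
    {"xyz":[-0.022,0,-0.085],"rot":[0,0,0],"grip":95},
    {"xyz":[-0.031,0,-0.12],"rot":[0,0,0],"grip":95},
  ],
)

```text
clock: 25.03
tool_pos: [0.4983, 0.0197, 0.1477]
eef_rot: [0.99, -0.056, -0.131, -0.008]
contact_force: [1.0, 0.2, 0.3]
opening: 0.627
finger_force: 0.0
```

Request:
carry_out(
  plan=[
    {"xyz":[-0.01,0,-0.04],"rot":[0,0,0],"grip":80},
    {"xyz":[-0.02,0,-0.08],"rot":[0,0,0],"grip":80},
    {"xyz":[-0.03,0,-0.12],"rot":[0,0,0],"grip":80},
    {"xyz":[-0.06,0.03,-0.13],"rot":[0,0.08,-0.08],"grip":80},
    {"xyz":[-0.09,0.06,-0.13],"rot":[0,0.16,-0.16],"grip":80},
    {"xyz":[-0.11,0.09,-0.13],"rot":[0,0.24,-0.24],"grip":80},
    {"xyz":[-0.13,0.12,-0.13],"rot":[0,0.24,-0.34],"grip":80},
    {"xyz":[-0.15,0.15,-0.13],"rot":[0,0.24,-0.44],"grip":80},
  ],
)

```text
clock: 25.7
tool_pos: [0.3683, -0.1173, 0.3115]
eef_rot: [0.986, 0.163, -0.007, -0.03]
contact_force: [0.4, 0.1, 0.0]
opening: 0.685
finger_force: 0.0
```

```bash
python3 -c "
from h import *
from ik import tool
s=log(); print(s['q'].round(3),s['tool_pos'],s['opening'])
im=r.snapshot('top')[:,:,::-1]; cv2.imwrite('pics/t8.png',cv2.resize(im[190:340,110:530],None,fx=1.9,fy=1.9,interpolation=cv2.INTER_CUBIC)); cv2.imwrite('pics/t8full.png',im)
V=cv2.cvtColor(im.copy(),cv2.COLOR_BGR2HSV)[...,2]
print('far cap',rect(roi(V<40,455,490,245,275),.148))
print(go([.40,-.40,.30],tool=down(60)))"
```

```text
[ 0.191  0.287  0.053  2.098 -0.09   0.794 -0.937] [ 0.36833907 -0.11726408  0.31149464] 0.6854548126044818
far cap [ 488.4 -301.2   31.3   24.1   88.1]
[array([-0.0529,  0.273 , -0.0037]), array([-0.0586, -0.0147, -0.7252])]
```

View pics/t8.png

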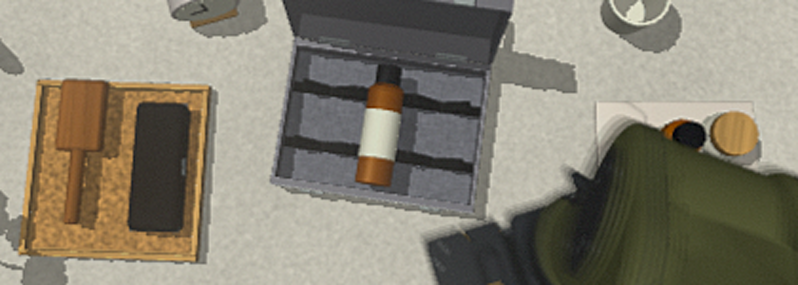

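The bottle is seated in the middle cradle at crop (380,125), and the glasses and brush are unchanged in the tray. Next, the far bottle at (0.489,-0.302).

```bash
python3 - <<'E'
from plan import *
im=cv2.imread("pics/t8full.png"); hsv=cv2.cvtColor(im,cv2.COLOR_BGR2HSV); H,S,V=[hsv[...,i].astype(int) for i in range(3)]
am=roi((S>120)&(H<22)&(V>40),285,330,225,295); ys,xs=np.nonzero(am); 
top=ys<np.median(ys); print("bottle lying ends",ray((xs[ys<245].mean(),ys[ys<245].mean()),.05)[:2].round(4),ray((xs[ys>270].mean(),ys[ys>270].mean()),.05)[:2].round(4),"cradle",cr(0)[:2])
s=r.get_state(); G=tool(75,35,-1); P=np.array([.489,-.302,.083])+.019*G[:,2]
q=s['q']
for nm,p in(("pre",P-.13*G[:,2]),("grasp",P)):
    q,e=ik(p,G,q); print(nm,e.round(2),q.round(2),p.round(3))
M=lay(G,1)
for dz in(.16,0):
    q,e=ik(cr(-.067)+.019*M[:,2]+[0,0,dz],M,q); print(e.round(2),q.round(2))
pre=P-.13*G[:,2]
print(go([pre[0],pre[1],.32],tool=down(35)))
E
```

```text
bottle lying ends [0.5402 0.0163] [0.4501 0.0264] cradle [0.507  0.0185]
pre 0.0 [ 1.7   1.38 -0.83  1.8  -0.62  0.71  0.88] [ 0.401 -0.363  0.112]
grasp 0.0 [ 1.56  1.51 -0.96  1.86 -0.7   0.43  0.95] [ 0.504 -0.291  0.078]
0.0 [-0.18  0.76  0.36  1.76 -0.3   0.94 -1.35]
0.0 [-0.12  1.    0.25  1.83 -0.39  0.63 -1.29]
[array([-0.0404,  0.2376, -0.0217]), array([-0.0593, -0.0016, -0.289 ])]
```

Request:
carry_out(
  plan=[
    {"xyz":[-0.006,0.036,-0.003],"rot":[-0.01,0,-0.05],"grip":80},
    {"xyz":[-0.012,0.072,-0.006],"rot":[-0.02,0,-0.1],"grip":80},
    {"xyz":[-0.018,0.108,-0.009],"rot":[-0.03,0,-0.15],"grip":80},
    {"xyz":[-0.024,0.144,-0.012],"rot":[-0.04,0,-0.2],"grip":80},
    {"xyz":[-0.03,0.18,-0.015],"rot":[-0.05,0,-0.25],"grip":80},
    {"xyz":[-0.04,0.215,-0.02],"rot":[-0.059,0,-0.289],"grip":80},
    {"xyz":[-0.04,0.237,-0.022],"rot":[-0.059,-0.002,-0.289],"grip":80},
    {"xyz":[-0.04,0.237,-0.022],"rot":[-0.059,-0.002,-0.289],"grip":80},
  ],
)

```text
clock: 26.42
tool_pos: [0.4086, -0.3604, 0.3185]
eef_rot: [0.955, 0.297, 0.001, 0.001]
contact_force: [-0.6, 0.1, 0.1]
opening: 0.686
finger_force: 0.0
```

Request:
carry_out(
  plan=[
    {"xyz":[0,0,0],"rot":[0,0.12,0],"grip":80},
    {"xyz":[0,0,0],"rot":[0,0.24,0],"grip":80},
    {"xyz":[0,0,0],"rot":[0,0.36,0],"grip":80},
    {"xyz":[0,0,0],"rot":[0,0.48,0],"grip":80},
    {"xyz":[0,0,0],"rot":[0,0.6,0],"grip":80},
    {"xyz":[0,0,0],"rot":[0,0.72,0],"grip":80},
    {"xyz":[0,0,0],"rot":[0,0.8,0],"grip":80},
    {"xyz":[0,0,0],"rot":[0,0.8,0],"grip":80},
  ],
)

```text
clock: 27.08
tool_pos: [0.4051, -0.3569, 0.3155]
eef_rot: [0.879, 0.272, 0.373, -0.12]
contact_force: [-1.2, -0.7, 0.4]
opening: 0.687
finger_force: 0.0
```

```bash
sed -i 's/\.0185+y/.0205+y/' plan.py; cat > g2.py <<'E'
from plan import *
import sys
s=log(); print(s['q'].round(3),s['tool_pos'],s['contact_force'].round(1))
G=tool(75,35,-1); P=np.array([.489,-.302,.083])+.019*G[:,2]; b=float(sys.argv[1]); up=float(sys.argv[2])
print(go(P-b*G[:,2]+[0,0,up],tool=G))
E
python3 g2.py .13 .12
```

```text
[ 1.347  0.629 -0.442  1.852 -0.745  0.879  0.545] [ 0.40507029 -0.35694919  0.31550936] [-1.2 -0.7  0.4]
[array([-0.0651,  0.0039,  0.0531]), array([ 0.0031,  0.5048, -0.0115])]
```

Request:
carry_out(
  plan=[
    {"xyz":[-0.01,0.001,0.01],"rot":[0,0.12,0],"grip":80},
    {"xyz":[-0.025,0.002,0.02],"rot":[0,0.24,0],"grip":80},
    {"xyz":[-0.04,0.003,0.03],"rot":[0,0.36,0],"grip":80},
    {"xyz":[-0.055,0.004,0.045],"rot":[0,0.48,-0.01],"grip":80},
    {"xyz":[-0.065,0.004,0.053],"rot":[0.003,0.505,-0.011],"grip":80},
    {"xyz":[-0.065,0.004,0.053],"rot":[0.003,0.505,-0.011],"grip":80},
    {"xyz":[-0.065,0.004,0.053],"rot":[0.003,0.505,-0.011],"grip":80},
  ],
)

```text
clock: 27.67
tool_pos: [0.4064, -0.361, 0.2354]
eef_rot: [0.755, 0.244, 0.58, -0.184]
contact_force: [1.1, 0.1, 0.1]
opening: 0.681
finger_force: 0.0
```

```bash
python3 g2.py .13 0
```

```text
[ 1.598  1.084 -0.668  1.861 -0.918  0.918  0.994] [ 0.40638416 -0.36104537  0.23535588] [1.1 0.1 0.1]
[array([-0.1209, -0.0017,  0.0266]), array([-0.0088,  0.0008,  0.0076])]
```

Request:
carry_out(
  plan=[
    {"xyz":[-0.025,0,0.005],"rot":[0,0,0],"grip":80},
    {"xyz":[-0.05,0,0.01],"rot":[0,0,0],"grip":80},
    {"xyz":[-0.075,0,0.016],"rot":[0,0,0],"grip":80},
    {"xyz":[-0.1,-0.001,0.022],"rot":[-0.009,0,0.008],"grip":80},
    {"xyz":[-0.12,-0.002,0.026],"rot":[-0.009,0,0.008],"grip":80},
    {"xyz":[-0.12,-0.002,0.026],"rot":[-0.009,0,0.008],"grip":80},
    {"xyz":[-0.12,-0.002,0.026],"rot":[-0.009,0,0.008],"grip":80},
  ],
)

```text
clock: 28.25
tool_pos: [0.4012, -0.3648, 0.1153]
eef_rot: [0.757, 0.24, 0.58, -0.181]
contact_force: [0.6, -0.4, 0.5]
opening: 0.685
finger_force: 0.0
```

```bash
python3 g2.py 0 0; python3 -c "
from h import *
im=r.snapshot('scene')[:,:,::-1]; cv2.imwrite('pics/s9.png',cv2.resize(im[200:420,20:300],None,fx=2.5,fy=2.5))"
```

```text
[ 1.593  1.297 -0.625  1.809 -0.88   0.843  1.126] [ 0.40118555 -0.36479594  0.11528698] [ 0.6 -0.4  0.5]
[array([-0.003 , -0.0013,  0.1316]), array([0.0015, 0.002 , 0.0046])]
```

View pics/s9.png

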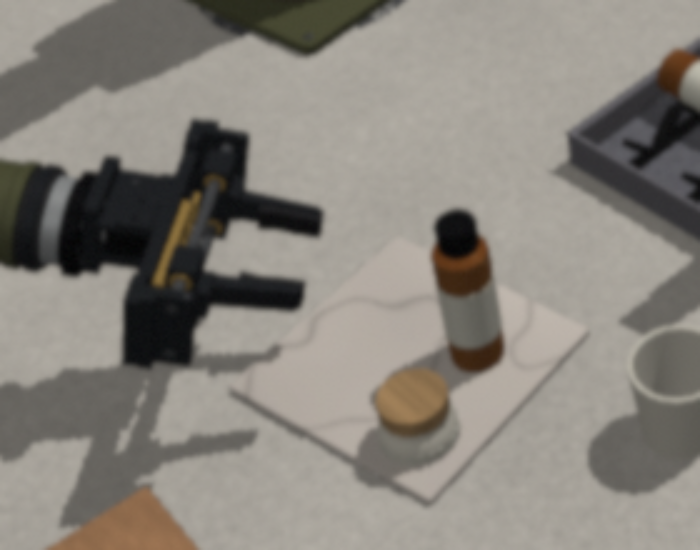

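The gripper points at the far bottle, and its path passes beside and above the jar. Advance and grip.

Request:
carry_out(
  plan=[
    {"xyz":[0,-0.001,0.03],"rot":[0,0,0],"grip":80},
    {"xyz":[0,-0.001,0.06],"rot":[0,0,0.004],"grip":80},
    {"xyz":[0,-0.001,0.085],"rot":[0,0,0.004],"grip":80},
    {"xyz":[0,-0.001,0.105],"rot":[0,0,0.004],"grip":80},
    {"xyz":[0,-0.001,0.122],"rot":[0,0,0.004],"grip":80},
    {"xyz":[0,-0.001,0.131],"rot":[0,0,0.004],"grip":80},
    {"xyz":[0,-0.001,0.131],"rot":[0,0,0.004],"grip":80},
    {"xyz":[0,-0.001,0.131],"rot":[0,0,0.004],"grip":80},
  ],
)

```text
clock: 28.97
tool_pos: [0.5033, -0.2923, 0.0799]
eef_rot: [0.757, 0.237, 0.58, -0.182]
contact_force: [0.2, 0.1, 0.2]
opening: 0.686
finger_force: 0.0
```

```bash
python3 g2.py 0 0
```

```text
[ 1.498  1.451 -0.845  1.865 -0.964  0.512  1.188] [ 0.50329917 -0.29229741  0.07988448] [0.2 0.1 0.2]
[array([-0.0015, -0.0003,  0.0015]), array([ 0.0034,  0.0011, -0.001 ])]
```

Request:
carry_out(
  plan=[
    {"xyz":[0,0,0],"rot":[0,0,0],"grip":255},
    {"xyz":[0,0,0],"rot":[0,0,0],"grip":255},
    {"xyz":[0,0,0],"rot":[0,0,0],"grip":255},
    {"xyz":[0,0,0],"rot":[0,0,0],"grip":255},
    {"xyz":[0,0,0],"rot":[0,0,0],"grip":255},
    {"xyz":[0,0,0],"rot":[0,0,0],"grip":255},
  ],
)

```text
clock: 29.47
tool_pos: [0.5031, -0.2926, 0.0787]
eef_rot: [0.758, 0.236, 0.581, -0.182]
contact_force: [0.8, -1.5, 1.7]
opening: 0.464
finger_force: 19.9
```

```bash
python3 g2.py 0 .2
```

```text
[ 1.499  1.454 -0.845  1.864 -0.964  0.511  1.189] [ 0.50314815 -0.29263789  0.07869899] [ 0.8 -1.5  1.7]
[array([ 0.1929, -0.0007, -0.0504]), array([ 0.0048,  0.0009, -0.0026])]
```

Request:
carry_out(
  plan=[
    {"xyz":[0.015,0,-0.004],"rot":[0,0,0],"grip":255},
    {"xyz":[0.04,0,-0.011],"rot":[0,0,0],"grip":255},
    {"xyz":[0.07,0,-0.019],"rot":[0,0,0],"grip":255},
    {"xyz":[0.1,0,-0.027],"rot":[0,0,0],"grip":255},
    {"xyz":[0.13,0,-0.035],"rot":[0,0,0],"grip":255},
    {"xyz":[0.16,0,-0.043],"rot":[0,0,0],"grip":255},
    {"xyz":[0.185,0,-0.05],"rot":[0,0,0],"grip":255},
    {"xyz":[0.193,0,-0.052],"rot":[0,0,0],"grip":255},
  ],
)

```text
clock: 30.13
tool_pos: [0.5034, -0.2907, 0.2829]
eef_rot: [0.757, 0.239, 0.581, -0.182]
contact_force: [0.1, 0.2, -2.0]
opening: 0.465
finger_force: 19.9
```

Request:
carry_out(
  plan=[
    {"xyz":[0,0,0],"rot":[0,-0.1,0],"grip":255},
    {"xyz":[0,0,0],"rot":[0,-0.21,0],"grip":255},
    {"xyz":[0,0,0],"rot":[0,-0.33,0],"grip":255},
    {"xyz":[0,0,0],"rot":[0,-0.45,0],"grip":255},
    {"xyz":[0,0,0],"rot":[0,-0.57,0],"grip":255},
    {"xyz":[0,0,0],"rot":[0,-0.69,0],"grip":255},
    {"xyz":[0,0,0],"rot":[0,-0.8,0],"grip":255},
    {"xyz":[0,0,0],"rot":[0,-0.9,0],"grip":255},
  ],
)

```text
clock: 30.8
tool_pos: [0.5025, -0.2914, 0.2791]
eef_rot: [0.935, 0.293, 0.19, -0.061]
contact_force: [-0.2, -0.6, -2.2]
opening: 0.468
finger_force: 20.0
```

```bash
python3 -c "
from plan import *
np.save('M.npy',lay(tool(75,35,-1),1))"; sed -i 's/\[-.003,0,0\]/[0,0,0]/' tgt.py; python3 tgt.py -.067 .18
```

```text
[ 0.783  0.559 -0.203  1.806 -0.432  0.693 -0.024] [ 0.50246894 -0.29137686  0.27905984] 0.46768108676973225 19.965240955352783 [-0.2 -0.6 -2.2]
[array([ 0.0934, -0.2064,  0.1221]), array([-0.0532, -0.6341,  0.7336])]
```

Request:
carry_out(
  plan=[
    {"xyz":[0.01,-0.022,0.005],"rot":[-0.006,-0.07,0.08],"grip":255},
    {"xyz":[0.02,-0.045,0.015],"rot":[-0.012,-0.15,0.175],"grip":255},
    {"xyz":[0.033,-0.07,0.03],"rot":[-0.019,-0.23,0.27],"grip":255},
    {"xyz":[0.047,-0.1,0.045],"rot":[-0.026,-0.31,0.36],"grip":255},
    {"xyz":[0.06,-0.13,0.06],"rot":[-0.033,-0.39,0.45],"grip":255},
    {"xyz":[0.072,-0.16,0.08],"rot":[-0.04,-0.47,0.54],"grip":255},
    {"xyz":[0.083,-0.185,0.1],"rot":[-0.047,-0.55,0.63],"grip":255},
    {"xyz":[0.093,-0.206,0.122],"rot":[-0.053,-0.634,0.734],"grip":255},
  ],
)

```text
clock: 31.47
tool_pos: [0.494, -0.0422, 0.2031]
eef_rot: [0.992, -0.045, -0.121, -0.011]
contact_force: [0.7, -0.7, -3.1]
opening: 0.468
finger_force: 20.0
```

Request:
carry_out(
  plan=[
    {"xyz":[0,0,0],"rot":[0,0,0],"grip":255},
    {"xyz":[0,0,0],"rot":[0,0,0],"grip":255},
  ],
)

```text
clock: 31.63
tool_pos: [0.4947, -0.0432, 0.2011]
eef_rot: [0.992, -0.042, -0.121, -0.011]
contact_force: [-0.5, -0.9, -1.5]
opening: 0.471
finger_force: 20.0
```

```bash
python3 tgt.py -.067 .04
```

```text
[-0.18   0.709  0.336  1.786 -0.277  0.943 -1.356] [ 0.49465507 -0.04316913  0.20109137] 0.47102862873178897 19.97481543570757 [-0.5 -0.9 -1.5]
[array([0.033 , 0.004 , 0.1334]), array([-0.0046, -0.019 ,  0.0319])]
```

Request:
carry_out(
  plan=[
    {"xyz":[0.007,0.004,0.02],"rot":[-0.004,-0.019,0.032],"grip":255},
    {"xyz":[0.013,0.004,0.05],"rot":[-0.004,-0.019,0.032],"grip":255},
    {"xyz":[0.02,0.004,0.08],"rot":[-0.004,-0.019,0.032],"grip":255},
    {"xyz":[0.027,0.004,0.11],"rot":[-0.004,-0.019,0.032],"grip":255},
    {"xyz":[0.033,0.004,0.133],"rot":[-0.004,-0.019,0.032],"grip":255},
    {"xyz":[0.033,0.004,0.133],"rot":[-0.004,-0.019,0.032],"grip":255},
    {"xyz":[0.033,0.004,0.133],"rot":[-0.004,-0.019,0.032],"grip":255},
  ],
)

```text
clock: 32.22
tool_pos: [0.4948, -0.0503, 0.0667]
eef_rot: [0.99, -0.062, -0.129, -0.008]
contact_force: [1.0, -0.6, -2.1]
opening: 0.464
finger_force: 20.0
```

```bash
python3 tgt.py -.067 0;  python3 -c "
from h import *
im=r.snapshot('top')[:,:,::-1]; cv2.imwrite('pics/t10.png',cv2.resize(im[150:320,230:400],None,fx=3.5,fy=3.5,interpolation=cv2.INTER_CUBIC))"
```

```text
[-0.126  0.922  0.266  1.839 -0.357  0.694 -1.321] [ 0.49475337 -0.05033601  0.06667866] 0.4643115921046108 19.977623596787453 [ 1.  -0.6 -2.1]
[array([ 0.0101, -0.0048,  0.0418]), array([-0.0019, -0.0031, -0.0088])]
```

View pics/t10.png

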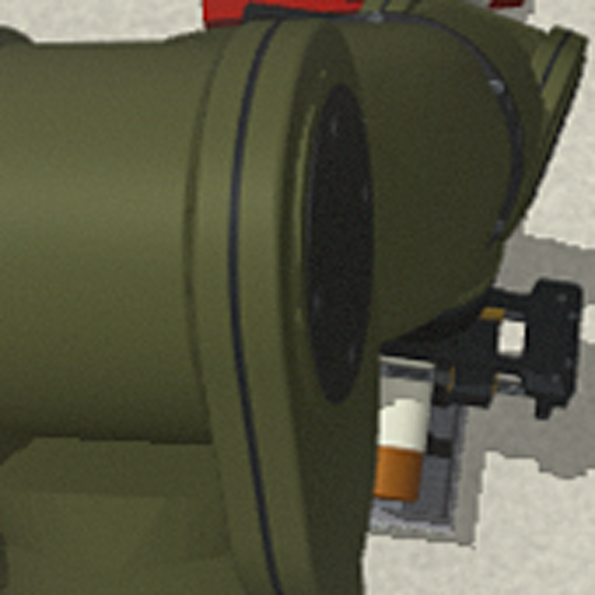

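The second bottle is aligned over the right-hand cradle, inside the case outline and parallel to the wall. Lower the last 40 mm.

Request:
carry_out(
  plan=[
    {"xyz":[0.002,-0.005,0.005],"rot":[0,-0.003,-0.009],"grip":255},
    {"xyz":[0.004,-0.005,0.015],"rot":[0,-0.003,-0.009],"grip":255},
    {"xyz":[0.006,-0.005,0.025],"rot":[0,-0.003,-0.009],"grip":255},
    {"xyz":[0.008,-0.005,0.033],"rot":[0,-0.003,-0.009],"grip":255},
    {"xyz":[0.009,-0.005,0.038],"rot":[0,-0.003,-0.009],"grip":255},
    {"xyz":[0.01,-0.005,0.041],"rot":[0,-0.003,-0.009],"grip":255},
    {"xyz":[0.01,-0.005,0.041],"rot":[0,-0.003,-0.009],"grip":255},
  ],
)

```text
clock: 32.85
tool_pos: [0.4951, -0.0452, 0.0249]
eef_rot: [0.99, -0.057, -0.13, -0.008]
contact_force: [-1.4, -2.3, 3.5]
opening: 0.465
finger_force: 19.9
```

```bash
python3 tgt.py -.067 0
```

```text
[-0.118  0.992  0.235  1.84  -0.377  0.623 -1.307] [ 0.49514045 -0.04516666  0.02485385] 0.4648252131601021 19.879271909594536 [-1.4 -2.3  3.5]
[array([-0.0003,  0.0004,  0.0013]), array([-0.0009, -0.0008,  0.0005])]
```

Request:
carry_out(
  plan=[
    {"xyz":[0,0,0.001],"rot":[0,0,0],"grip":130},
    {"xyz":[0,0,0.001],"rot":[0,0,0],"grip":120},
    {"xyz":[0,0,0.001],"rot":[0,0,0],"grip":112},
    {"xyz":[0,0,0.001],"rot":[0,0,0],"grip":112},
    {"xyz":[-0.003,0,-0.01],"rot":[0,0,0],"grip":112},
    {"xyz":[-0.01,0,-0.04],"rot":[0,0,0],"grip":112},
    {"xyz":[-0.02,0,-0.08],"rot":[0,0,0],"grip":112},
    {"xyz":[-0.031,0,-0.12],"rot":[0,0,0],"grip":112},
  ],
)

```text
clock: 33.52
tool_pos: [0.4961, -0.0443, 0.15]
eef_rot: [0.99, -0.056, -0.13, -0.008]
contact_force: [0.9, 1.1, -0.8]
opening: 0.562
finger_force: 0.0
```

Request:
carry_out(
  plan=[
    {"xyz":[-0.01,0,-0.04],"rot":[0,0,0],"grip":80},
    {"xyz":[-0.02,0,-0.08],"rot":[0,0,0],"grip":80},
    {"xyz":[-0.03,0,-0.12],"rot":[0,0,0],"grip":80},
    {"xyz":[-0.06,0.03,-0.13],"rot":[0,0.08,0],"grip":80},
    {"xyz":[-0.09,0.06,-0.13],"rot":[0,0.16,0],"grip":80},
    {"xyz":[-0.11,0.09,-0.13],"rot":[0,0.26,0],"grip":80},
    {"xyz":[-0.13,0.12,-0.13],"rot":[0,0.26,0],"grip":80},
    {"xyz":[-0.15,0.16,-0.13],"rot":[0,0.26,0],"grip":80},
  ],
)

```text
clock: 34.18
tool_pos: [0.3658, -0.1876, 0.313]
eef_rot: [0.998, -0.056, 0.001, -0.002]
contact_force: [1.1, -0.8, -0.4]
opening: 0.686
finger_force: 0.0
```

```bash
python3 -c "
from h import *
s=log(); print(s['q'].round(3),s['tool_pos'],s['opening'])
im=r.snapshot('top')[:,:,::-1]; cv2.imwrite('pics/t11.png',cv2.resize(im[190:340,110:530],None,fx=1.9,fy=1.9,interpolation=cv2.INTER_CUBIC)); cv2.imwrite('pics/t11full.png',im)
hsv=cv2.cvtColor(im.copy(),cv2.COLOR_BGR2HSV); H,S,V=[hsv[...,i].astype(int) for i in range(3)]
"
```

```text
[ 0.054  0.323  0.43   2.077 -0.196  0.779 -1.079] [ 0.36579535 -0.18756145  0.31299366] 0.6864316772858342
```

View pics/t11.png

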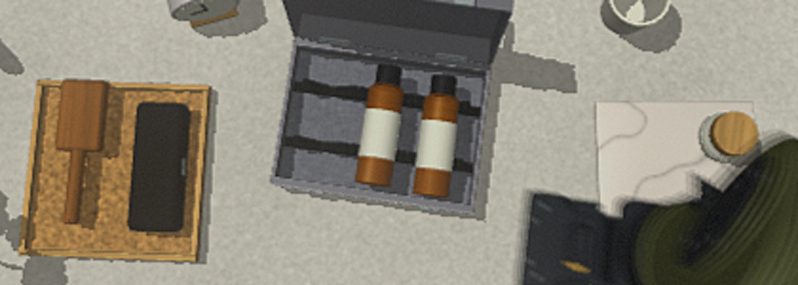

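Both bottles lie in cradles, with crop ends at (373,184)–(389,67) and (431,195)–(443,78). Check the numbers.

```bash
python3 -c "
from plan import *
P=lambda p,z:ray((110+p[0]/1.9-.25,190+p[1]/1.9-.25),z)
w=R.from_euler('z',-6.6,degrees=True)
for a,b in [((373,184),(389,67)),((431,195),((443,76)))]:
    A,B=P(a,.042),P(b,.05); m=(A+B)/2; print('len',np.linalg.norm((B-A)[:2]),'yaw',np.degrees(np.arctan2(*(B-A)[[1,0]])),'case frame',w.inv().apply(m-[.507,.0205,0]).round(4))
a=np.radians(24.3+96); hb=np.array([.088-.1777*np.cos(a),0,.038+.1777*np.sin(a)]); W=w.apply(hb)+[.507,.0205,0]; print('bar',W)
s=r.get_state(); print(go([W[0]-.06,W[1]+.005,.33],tool=down(83.4)))
"
```

```text
len 0.13739556039256567 yaw -6.224767502375765 case frame [-0.0026 -0.0013  0.046 ]
len 0.13866783585508025 yaw -4.648988281142879 case frame [-0.0051 -0.0673  0.046 ]
bar [6.83477200e-01 8.08912450e-05 1.91425389e-01]
[array([ 0.2343, -0.2328, -0.0156]), array([ 2.6000e-03, -4.0000e-04, -1.5816e+00])]
```

Request:
carry_out(
  plan=[
    {"xyz":[0.01,-0.02,-0.015],"rot":[0,0,-0.1],"grip":180},
    {"xyz":[0.03,-0.04,-0.015],"rot":[0,0,-0.22],"grip":180},
    {"xyz":[0.05,-0.06,-0.015],"rot":[0,0,-0.34],"grip":180},
    {"xyz":[0.07,-0.085,-0.015],"rot":[0,0,-0.46],"grip":180},
    {"xyz":[0.09,-0.11,-0.015],"rot":[0,0,-0.58],"grip":180},
    {"xyz":[0.11,-0.135,-0.015],"rot":[0,0,-0.7],"grip":180},
    {"xyz":[0.13,-0.155,-0.015],"rot":[0,0,-0.82],"grip":180},
    {"xyz":[0.15,-0.175,-0.015],"rot":[0,0,-0.9],"grip":180},
  ],
)

```text
clock: 34.9
tool_pos: [0.5387, -0.0301, 0.328]
eef_rot: [0.923, 0.386, 0.001, -0.001]
contact_force: [0.5, -0.3, 0.8]
opening: 0.294
finger_force: 0.0
```

```bash
python3 -c "
from plan import *
s=log(); print(s['q'].round(3),s['tool_pos'])
print(go([.684,-.002,.31],tool=down(83.4)))"
```

```text
[-0.124  0.471  0.152  1.713 -0.087  0.963 -0.717] [ 0.53874774 -0.03014603  0.32797231]
[array([0.122 , 0.0837, 0.0182]), array([ 0.    , -0.0026, -0.6632])]
```

Request:
carry_out(
  plan=[
    {"xyz":[0.03,0.02,0],"rot":[0,0,-0.11],"grip":180},
    {"xyz":[0.055,0.038,0],"rot":[0,0,-0.23],"grip":180},
    {"xyz":[0.08,0.055,0],"rot":[0,0,-0.35],"grip":180},
    {"xyz":[0.105,0.07,0],"rot":[0,0,-0.47],"grip":180},
    {"xyz":[0.122,0.084,0.005],"rot":[0,0,-0.59],"grip":180},
    {"xyz":[0.122,0.084,0.018],"rot":[0,0,-0.663],"grip":180},
    {"xyz":[0.122,0.084,0.018],"rot":[0,0,-0.663],"grip":180},
    {"xyz":[0.122,0.084,0.018],"rot":[0,0,-0.663],"grip":180},
  ],
)

```text
clock: 35.57
tool_pos: [0.6828, -0.0048, 0.3091]
eef_rot: [0.75, 0.662, -0.0, -0.001]
contact_force: [-0.6, -0.2, 0.1]
opening: 0.295
finger_force: 0.0
```

```bash
python3 -c "
from plan import *
s=log(); print(s['q'].round(3),s['tool_pos'])
print(go([.684,-.002,.173],tool=down(83.4)))
im=r.snapshot('scene')[:,:,::-1]; cv2.imwrite('pics/s12.png',cv2.resize(im[80:320,230:470],None,fx=2.5,fy=2.5,interpolation=cv2.INTER_CUBIC))"
```

```text
[-0.046  0.708 -0.028  1.279  0.018  1.157 -0.198] [ 0.68280768 -0.00478476  0.30907096]
[array([0.0027, 0.0011, 0.1361]), array([-0.0018, -0.0016, -0.0089])]
```

View pics/s12.png

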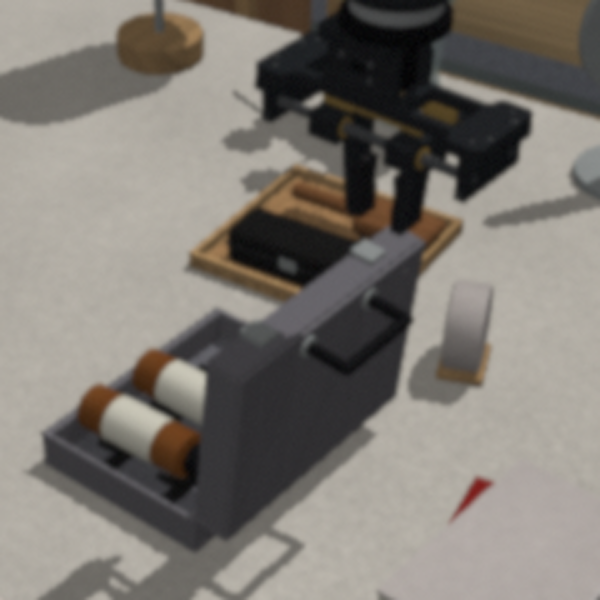

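The bottles are in place and the handle bar centre is at about crop (377,342), i.e. scene pixel (381,217); compare with the prediction.

```bash
python3 -c "
from plan import *
print(proj([.6835,0,.1914],'scene'),proj([.6835+.0046,.04,.1914],'scene'),proj([.6835-.0046,-.04,.1914],'scene'), (230+408/2.5,80+318/2.5),(230+345/2.5,80+365/2.5))"
```

```text
[380.34166194 218.2277164 ] [392.22068808 208.51614862] [367.97571874 228.3373579 ] (393.2, 207.2) (368.0, 226.0)
```

Request:
carry_out(
  plan=[
    {"xyz":[0.003,0.001,0.03],"rot":[0,0,0],"grip":180},
    {"xyz":[0.003,0.001,0.06],"rot":[0,0,0],"grip":180},
    {"xyz":[0.003,0.001,0.09],"rot":[0,0,0],"grip":180},
    {"xyz":[0.003,0.001,0.115],"rot":[0,0,0],"grip":180},
    {"xyz":[0.003,0.001,0.134],"rot":[0,0,0],"grip":180},
    {"xyz":[0.003,0.001,0.134],"rot":[0,0,0],"grip":180},
    {"xyz":[0.003,0.001,0.134],"rot":[0,0,0],"grip":255},
    {"xyz":[0.003,0.001,0.134],"rot":[0,0,0],"grip":255},
  ],
  squeeze=25,
)

```text
clock: 36.28
tool_pos: [0.6862, -0.0016, 0.1778]
eef_rot: [0.749, 0.663, 0.002, 0.001]
contact_force: [-3.7, 0.3, -1.9]
opening: 0.167
finger_force: 2.0
```

Request:
carry_out(
  plan=[
    {"xyz":[0,0,0],"rot":[0,0,0],"grip":255},
    {"xyz":[0,0,0],"rot":[0,0,0],"grip":255},
    {"xyz":[0,0,0],"rot":[0,0,0],"grip":255},
    {"xyz":[0,0,0],"rot":[0,0,0],"grip":255},
  ],
)

```text
clock: 36.62
tool_pos: [0.6858, -0.0015, 0.1767]
eef_rot: [0.749, 0.663, 0.002, 0.0]
contact_force: [-1.7, -0.5, 1.3]
opening: 0.102
finger_force: 25.0
```

```bash
python3 -c "
from plan import *
s=log(); print(s['tool_pos'],s['opening'],s['finger_force'],s['contact_force'])
Q=R.from_quat(s['eef_rot']); w=R.from_euler('z',-6.6,degrees=True)
h=w.apply([.088,0,.038])+[.507,.0205,0]; v=w.inv().apply(s['tool_pos']+[0,0,-0.0]-h); g=v+[0,0,.019]
print('bar rel hinge',g.round(4),'rad',np.hypot(g[0],g[2]),'theta',np.degrees(np.arctan2(g[2],-g[0]))-24.3)
a0=np.arctan2(g[2],-g[0]); 
for t in list(range(90,-1,-6)):
    b=np.radians(24.3+t); d=np.array([-.1777*np.cos(b),0,.1777*np.sin(b)])-g; d[1]=0
    print(t,Q.inv().apply(w.apply(d)).round(4))"
```

```text
[ 0.68584236 -0.00151042  0.1766742 ] 0.10215417600122778 24.999260008335114 [-1.74380888 -0.54218653  1.3385904 ]
bar rel hinge [ 0.0922 -0.0013  0.1577] rad 0.18264606643969186 theta 96.0134284539294
90 [-0.0001 -0.019  -0.0043]
84 [-0.0002 -0.0364 -0.0111]
78 [-0.0003 -0.0543 -0.0161]
72 [-0.0004 -0.0726 -0.0191]
66 [-0.0005 -0.0912 -0.0203]
60 [-0.0007 -0.1098 -0.0194]
54 [-0.0008 -0.1282 -0.0167]
48 [-0.0009 -0.1462 -0.012 ]
42 [-0.0011 -0.1636 -0.0055]
36 [-0.0012 -0.1802  0.0029]
30 [-0.0013 -0.1959  0.0129]
24 [-0.0014 -0.2105  0.0245]
18 [-0.0016 -0.2237  0.0375]
12 [-0.0017 -0.2355  0.0519]
6 [-0.0018 -0.2458  0.0674]
0 [-0.0019 -0.2544  0.0839]
```

Request:
carry_out(
  plan=[
    {"xyz":[0,-0.0165,-0.0085],"rot":[0,0,0],"grip":255},
    {"xyz":[0,-0.0339,-0.0152],"rot":[0,0,0],"grip":255},
    {"xyz":[0,-0.0518,-0.0201],"rot":[0,0,0],"grip":255},
    {"xyz":[0,-0.0702,-0.0231],"rot":[0,0,0],"grip":255},
    {"xyz":[0,-0.0887,-0.0242],"rot":[0,0,0],"grip":255},
    {"xyz":[0,-0.1073,-0.0233],"rot":[0,0,0],"grip":255},
    {"xyz":[0,-0.1073,-0.0233],"rot":[0,0,0],"grip":255},
    {"xyz":[0,-0.1073,-0.0233],"rot":[0,0,0],"grip":255},
  ],
)

```text
clock: 37.28
tool_pos: [0.5799, 0.0112, 0.2017]
eef_rot: [0.749, 0.663, 0.003, 0.001]
contact_force: [-3.8, -0.3, 13.5]
opening: 0.096
finger_force: 25.0
```

Request:
carry_out(
  plan=[
    {"xyz":[0,-0.0184,0.0028],"rot":[0,0,0],"grip":255},
    {"xyz":[0,-0.0364,0.0075],"rot":[0,0,0],"grip":255},
    {"xyz":[0,-0.0538,0.0141],"rot":[0,0,0],"grip":255},
    {"xyz":[0,-0.0704,0.0225],"rot":[0,0,0],"grip":255},
    {"xyz":[0,-0.0861,0.0325],"rot":[0,0,0],"grip":255},
    {"xyz":[0,-0.1006,0.0441],"rot":[0,0,0],"grip":255},
    {"xyz":[0,-0.1006,0.0441],"rot":[0,0,0],"grip":255},
    {"xyz":[0,-0.1006,0.0441],"rot":[0,0,0],"grip":255},
  ],
)

```text
clock: 37.95
tool_pos: [0.4775, 0.0233, 0.1545]
eef_rot: [0.749, 0.663, -0.001, -0.001]
contact_force: [-5.5, -1.5, -0.1]
opening: 0.102
finger_force: 25.0
```

```bash
python3 -c "
from plan import *
s=log(); print(s['q'].round(3),s['tool_pos'],s['opening'],s['finger_force'],s['contact_force'])
print(go([.434,.0258,.094],tool=down(83.4)))"
```

```text
[-0.126  0.646 -0.028  2.084  0.038  0.414 -0.305] [0.47751665 0.02328316 0.15449178] 0.10160289162641406 25.049138478934765 [-5.47071079 -1.5365403  -0.14761596]
[array([-0.0028, -0.0433,  0.0606]), array([-0.0027, -0.0009, -0.0065])]
```

Request:
carry_out(
  plan=[
    {"xyz":[0,-0.0132,0.0131],"rot":[0,0,0],"grip":255},
    {"xyz":[0,-0.025,0.0275],"rot":[0,0,0],"grip":255},
    {"xyz":[0,-0.0352,0.0431],"rot":[0,0,0],"grip":255},
    {"xyz":[0,-0.0398,0.051],"rot":[0,0,0],"grip":255},
    {"xyz":[0,-0.042,0.056],"rot":[0,0,0],"grip":255},
    {"xyz":[0,-0.0437,0.0596],"rot":[0,0,0],"grip":255},
    {"xyz":[0,-0.0437,0.0596],"rot":[0,0,0],"grip":255},
    {"xyz":[0,-0.0437,0.0596],"rot":[0,0,0],"grip":255},
  ],
)

```text
clock: 38.62
tool_pos: [0.4352, 0.0284, 0.0948]
eef_rot: [0.749, 0.662, -0.0, -0.001]
contact_force: [-4.1, -3.5, -2.7]
opening: 0.1
finger_force: 25.2
```

```bash
python3 -c "
from plan import *
s=log(); print(s['tool_pos'],s['opening'],s['finger_force'],s['contact_force'])
im=r.snapshot('scene')[:,:,::-1]; cv2.imwrite('pics/s13.png',cv2.resize(im[130:330,220:460],None,fx=2.8,fy=2.8,interpolation=cv2.INTER_CUBIC))"
```

```text
[0.4351884  0.02844673 0.094755  ] 0.09962240000033647 25.188455656170845 [-4.10480653 -3.53347969 -2.69088234]
```

Request:
carry_out(
  plan=[
    {"xyz":[0,-0.001,0.003],"rot":[0,0,0],"grip":255},
    {"xyz":[0,-0.001,0.006],"rot":[0,0,0],"grip":255},
    {"xyz":[0,-0.001,0.008],"rot":[0,0,0],"grip":255},
    {"xyz":[0,-0.001,0.008],"rot":[0,0,0],"grip":255},
  ],
)

```text
clock: 39.0
tool_pos: [0.4347, 0.029, 0.0885]
eef_rot: [0.749, 0.663, 0.001, -0.0]
contact_force: [-6.7, -2.1, 20.8]
opening: 0.086
finger_force: 23.0
```

Request:
carry_out(
  plan=[
    {"xyz":[0,0,0],"rot":[0,0,0],"grip":180},
    {"xyz":[0,0,0],"rot":[0,0,0],"grip":140},
    {"xyz":[0,0,0],"rot":[0,0,0],"grip":120},
    {"xyz":[0,0,-0.02],"rot":[0,0,0],"grip":120},
    {"xyz":[0,0,-0.05],"rot":[0,0,0],"grip":120},
    {"xyz":[0,0,-0.09],"rot":[0,0,0],"grip":120},
    {"xyz":[0,0,-0.13],"rot":[0,0,0],"grip":120},
    {"xyz":[0,0,-0.17],"rot":[0,0,0],"grip":120},
  ],
)

```text
clock: 39.67
tool_pos: [0.4351, 0.0293, 0.2591]
eef_rot: [0.749, 0.663, 0.002, -0.0]
contact_force: [1.0, -0.2, -0.9]
opening: 0.532
finger_force: 0.0
```

Request:
carry_out(
  plan=[
    {"xyz":[-0.03,-0.02,-0.03],"rot":[0,0,0],"grip":120},
    {"xyz":[-0.06,-0.04,-0.05],"rot":[0,0,0],"grip":120},
    {"xyz":[-0.09,-0.05,-0.05],"rot":[0,0,0],"grip":120},
    {"xyz":[-0.125,-0.05,-0.05],"rot":[0,0,0],"grip":120},
    {"xyz":[-0.16,-0.05,-0.05],"rot":[0,0,0],"grip":120},
    {"xyz":[-0.2,-0.05,-0.05],"rot":[0,0,0],"grip":120},
    {"xyz":[-0.23,-0.05,-0.05],"rot":[0,0,0],"grip":120},
    {"xyz":[-0.25,-0.05,-0.05],"rot":[0,0,0],"grip":120},
  ],
)

```text
clock: 40.33
tool_pos: [0.3546, -0.217, 0.3069]
eef_rot: [0.75, 0.661, 0.001, 0.001]
contact_force: [-0.2, -0.3, 0.1]
opening: 0.526
finger_force: 0.0
```

```bash
python3 -c "
from plan import *
s=log(); print(s['tool_pos'],s['contact_force'],s['clock'])
im=r.snapshot('scene')[:,:,::-1]; cv2.imwrite('pics/s14.png',cv2.resize(im[120:340,210:470],None,fx=2.7,fy=2.7,interpolation=cv2.INTER_CUBIC))
t=r.snapshot('top')[:,:,::-1]; cv2.imwrite('pics/t14.png',t)
print(proj([.4335,.029,.111],'scene'),proj([.4335,.029,.111],'top'))
V=cv2.cvtColor(t.copy(),cv2.COLOR_BGR2HSV)[...,2]
print('bar top',rect(roi(V<60,278,330,276,293),.116), 'start: 433.1 28.0 89 11 83.7')
"
```

```text
[ 0.35455774 -0.21697831  0.30690764] [-0.21438223 -0.25374946  0.12125106] 40.3333
[285.54527456 202.88058201] [304.01202263 285.62878251]
bar top [432.6  27.2  86.7  10.4  83.9] start: 433.1 28.0 89 11 83.7
```

View pics/s14.png

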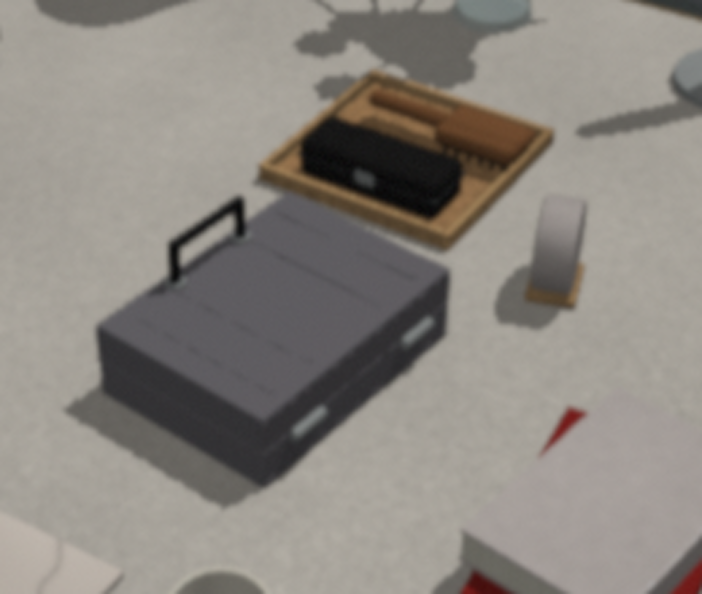

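The lid looks shut with everything in place. I'll compare it numerically with the picture taken before opening (s3).

```bash
python3 -c "
from plan import *
im=r.snapshot('scene')[:,:,::-1]; b=cv2.resize(im[120:320,200:460],None,fx=2.5,fy=2.5); a=cv2.imread('pics/s3.png')
A,B=[cv2.cvtColor(v[170:270,160:270].copy(),cv2.COLOR_BGR2GRAY).astype(np.float32) for v in(a,b)]
print('handle shift px (x2.5)',cv2.phaseCorrelate(A,B,cv2.createHanningWindow(A.shape[::-1],cv2.CV_32F)))
print('1 px at handle for lift of 6.5mm:',proj([.4335,.027,.1175],'scene')-proj([.4335,.027,.111],'scene'))
"
```

```text
handle shift px (x2.5) ((-0.052672502442597136, -0.07878022287888342), 0.6950020809173584)
1 px at handle for lift of 6.5mm: [-0.13011761 -2.37966022]
```

```bash
python3 -c "
from plant import r
print(r.finish_job())"
```

```text
the job is handed in; nothing more can be done
None
```

I handed the job in at about 40 s on the robot's clock, with no verdict returned: the glasses case and hairbrush lie flat in the wooden tray, both bottles lie in cradles inside the case, and the lid is shut.

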